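# Pack the tiered treatment kit

## Task

Pack the tiered metal kit on its grey base: seat the tall undivided tray on the base, stand the small glass dish upright in it, then stack the two-compartment tray, then the four-compartment tray, and finally close the stack with the lid that has the black handle. Do it in that order, with every part squarely and fully home on the one below, and leave the other things on the worktop where they are.

Things in the scene. Friction and masses are not known exactly. Their poses are not given: they have to be found in the camera images.
- kit_base: Fixed grey plastic base: shallow open tray 90x58 mm, rim 10 mm high, walls 3, mouth 84x52, floor at 5 mm, with a small round lug (4 mm high, 11 mm beyond the wall) at each short side. Origin: centre of its underside, on the worktop; x along the length, z up. The tall tray seated in it has its origin 6 mm above this one.
- tier_plain: Tall undivided tray: open steel box 90x58 mm, 38 high, walls 3, inner floor at z 8, 0.12 kg. Foot 79x47 mm, z 0 to 4, rounded edge, drops into the 84x52 mm mouth below, either way round, till the ledge at z 4 rests on that rim. Origin: centre of the foot's underside; x along length, z up. Grip across the 58 mm width (outer walls, z 4 to 38). Two-compartment tray seated on it: origin 34 mm above this one.
- dappen_dish: Small round waisted clear-glass dish, 33 mm across, 24 mm high, 0.03 kg, standing upright. Origin: centre of its underside; z up. Grip from above across its 33 mm. In the tall tray it stands on the inner floor, 8 mm above that tray's origin, near the middle; fingers have most room along the tray's 84 mm inner length.
- tier_two: Two-compartment tray: open steel box 90x58 mm, 22 high, walls 3, one low partition across mid-length, 0.1 kg. Foot 79x47 mm, z 0 to 4, rounded edge, drops into the 84x52 mm mouth below, either way round, till the ledge at z 4 rests on that rim. Origin: centre of the foot's underside; x along length, z up. Grip across the 58 mm width (outer walls, z 4 to 22). Four-compartment tray seated on it: origin 18 mm above this one.
- tier_four: Four-compartment tray: open steel box 90x58 mm, 22 high, walls 3, two low partitions crossing, 0.11 kg. Foot 79x47 mm, z 0 to 4, rounded edge, drops into the 84x52 mm mouth below, either way round, till the ledge at z 4 rests on that rim. Origin: centre of the foot's underside; x along length, z up. Grip across the 58 mm width (outer walls, z 4 to 22). Lid seated on it: origin 18 mm above this one.
- kit_lid: Lid: flat steel plate 90x58 mm, top face at z 8, with an upright black bar handle in the middle, 44 mm long (x), 12 thick (y), z 8 to 34; 0.09 kg. Foot 79x47 mm, z 0 to 4, rounded edge, drops into the 84x52 mm mouth below, either way round, till the ledge at z 4 rests on that rim. Origin: centre of the foot's underside; x along length, z up. Grip the handle across its 12 mm.
- amber_bottle: Bystander: amber bottle with white cap, 42 mm across, 85 mm high; origin: centre of its underside. Leave it alone.
- brown_jar: Bystander: small amber jar with black cap, 44 mm across, 52 mm high; origin: centre of its underside. Leave it alone. Just left of it a fixed upright cabinet panel, over 1 m tall, juts from the back wall to x = 0.61 m at y = 0.07 to 0.09 m: keep arm and wrist clear of it, moving sideways near the front of the worktop.
- file_block: Bystander: grey steel block of small files with coloured handles, 37 x 38 x 59 mm; origin: centre of its underside. Leave it alone.
Not all that is in view belongs to the job. Leave any purple look-alike of the tier_four alone.

How it is judged:
On the way, in this order (a step that is already met when the one before it is completed fails the run):
1. the tall undivided tray is seated on the base (horizontal distance between tier_plain and kit_base below 0.007 m and z of tier_plain in the frame of kit_base between 0.0035 and 0.0085 m and angle between the x axis of tier_plain and the x axis of kit_base, either way round below 0.12 rad and angle between tier_plain's own z axis and vertical below 0.07 rad), for 0.2 s.
2. the glass dish stands upright in the tall tray (all of step 1 and x of dappen_dish in the frame of tier_plain between -0.027 and 0.027 m and y of dappen_dish in the frame of tier_plain between -0.0125 and 0.0125 m and z of dappen_dish in the frame of tier_plain between 0.005 and 0.0115 m and angle between dappen_dish's own z axis and vertical below 0.15 rad), for 0.2 s.
3. the two-compartment tray is seated on the tall tray (all of step 2 and horizontal distance between tier_two and tier_plain below 0.007 m and z of tier_two in the frame of tier_plain between 0.0315 and 0.0365 m and angle between the x axis of tier_two and the x axis of tier_plain, either way round below 0.12 rad and angle between tier_two's own z axis and vertical below 0.07 rad), for 0.2 s.
4. the four-compartment tray is seated on the two-compartment tray (all of step 3 and horizontal distance between tier_four and tier_two below 0.007 m and z of tier_four in the frame of tier_two between 0.0155 and 0.0205 m and angle between the x axis of tier_four and the x axis of tier_two, either way round below 0.12 rad and angle between tier_four's own z axis and vertical below 0.07 rad), for 0.2 s.
5. the lid is seated on the four-compartment tray (all of step 4 and horizontal distance between kit_lid and tier_four below 0.007 m and z of kit_lid in the frame of tier_four between 0.0155 and 0.0205 m and angle between the x axis of kit_lid and the x axis of tier_four, either way round below 0.12 rad and angle between kit_lid's own z axis and vertical below 0.07 rad), for 0.2 s.
At the end, for the whole second after the job is handed in: Order from below: base, tall tray with the dish upright on its floor, two-compartment tray, four-compartment tray, lid; each seated to 2.5 mm in height, centre within 7 mm and long axis within 0.12 rad of the part below, level to 0.07 rad (dish 0.15); all at rest (all of step 5 and linear speed of each of tier_plain, dappen_dish, tier_two, tier_four, kit_lid below 0.02 m/s); the robot touches nothing.
It fails at once if a bystander (amber bottle, amber jar or file block) is moved by more than 20 mm or tipped (distance of any of amber_bottle, brown_jar, file_block from where it was at the start of the episode above 0.02 m or angle between any of amber_bottle, brown_jar, file_block's own z axis and vertical above 0.3 rad).
It also fails if it takes over 144 s, if anything falls off the work surface, if the arm or the gripper's body presses on something with over 40 N, if the wrist force passes 120 N, or if a joint passes its speed limit or range.

## Robot

A 6-joint arm with a two-finger parallel gripper is mounted at the origin on a cart in front of the work surface, level with it; the furniture and walls round the work are solid. World frame = base frame: x ahead of the robot, y to its left, z up, the work surface at z = 0. Lengths are in m, angles in rad, forces in N, time in s.
With the tool pointing down it reaches from about 0.35 to 0.875 m from the base axis. Payload 4.2 kg.
Tool frame: the origin (TCP) lies on the centre line of the jaws, within the pads' length; the fingertips stand 19 mm ahead of it and the grasp point (between the pads) is the TCP; z points along the fingers, y is the direction in which the jaws open and shut (so a half turn about z gives the same grasp; the last joint's range is limited). The gripper opens to 87 mm and grips with 3 to 60 N. Pads are 19 mm wide; open, the fingers measure 117 mm over their backs; the gripper's body (75 mm by 190 mm) begins 51 mm behind the grasp point.
Start: joints at [1.364, 0.385, 0.008, 0, -1.194, -0.259], TCP at [0.281, 0.558, 0.242] pointing down, gripper open.
Joint ranges: [-3.14, 3.14], [-1.21, 2.06], [-1.07, 1.41], [-3.16, 2.05], [-2.99, -0.16], [-3.1, 3.1]. Speed limits (rad/s): [2.79, 2.79, 3.14, 3.14, 3.14, 3.14].

## Interface

Orientations are given as a unit quaternion [w, x, y, z].
In Python, from workcell import readout, imaging, order gives the robot as it stands.
- The arm moves only by the shell command python3 -m crank 'ROWS'. ROWS is JSON, a list of rows, each a list of 3 entries, a list of its own where there are three numbers: the gripper's target within -1 to 1 (fully open at 1, half-way at 0, shut at -1), then the shift along the tool's x, y, z in m, then the turn, a rotation vector about the tool's x, y, z in rad. A call has 1 to 5 rows; each row shifts and turns the pose as measured when the row begins, along the tool's axes as they then stand; what a row does not reach is not made up. A row lasts 1/8 s, in which the tool goes at most 62.5 mm and 10.7 degrees, less where a joint would pass 70% of its speed; a pose out of reach is approached as far as the arm can. A call is refused whole if a number of a shift passes 0.0625 or a number of a turn 0.188, either way. A call with a gripper value outside its range is refused whole. The fingers move at their own pace and stop on an object; the grip force is fixed at half the most. Time passes only in rows, so rows that do not move let the fingers close. It gives the time, the measured TCP pose, the force and the opening at its end, in the units of the state.
- readout.read_state(): the state, without advancing time (a new reading comes with each control period).
- imaging.grab_frame(name): name is "side" or "top"; returns the picture (400x640x3 uint8, red, green, blue); there is no depth.
- imaging.calibration(name): a dict with "vertical_fov" (degrees; the focal length in pixels is half the picture's height over the tangent of half this angle, whatever the lens; pixels are square), "cx", "cy" (the principal point, pixels), "position" and "orientation" of the camera in the world. Camera axes: x right, y down, z forward; pixel columns grow to the right and rows downward; lengths in m; the calibration is good to about 2 mm. A picture is of the moment at which its call begins. calibration takes no time and is no camera call.
- order.finish_job(): hands the job in, once; it reports no verdict.
The state is a dict: "t": time; "joint_positions": joint angles; "qvel": joint speeds; "tau": joint torques, N m; "position": TCP position; "tool_rot": TCP orientation; "contact_force": force on the tool from outside, world axes, zero at the start; "wrist_torque": the same for the moment, N m; "width": opening from 0.0 (shut) to 1.0 (fully open).
Only numpy, scipy, OpenCV 4.12 (cv2) and the standard library are available. Lean on these libraries where they do the work, as an engineer would, in place of code of your own. Each camera call takes 0.05 s, during which the arm holds its last target.

## Working session

There is one attempt and no reset: what is moved stays moved. The work goes in short steps, Python scripts to look and compute and a shell command to move; the robot and the scene stay as the last step left them, time stands still between calls to the robot, and variables do not carry over. Pictures are saved under pics/ and viewed, and the job is handed in when it is done.

```bash
mkdir -p pics; ls
python3 - <<'E'
from workcell import readout, imaging
import cv2
for n in ("top","side"):
    f=imaging.grab_frame(n); cv2.imwrite(f"pics/{n}0.png",f[:,:,::-1]); print(n,imaging.calibration(n))
print(readout.read_state())
E
```

```text
pics
top {'vertical_fov': 54.59593548645097, 'cx': 321.5721317733991, 'cy': 200.42906097444072, 'position': array([0.33366261, 0.03447811, 1.28356863]), 'orientation': array([-0.05595898,  0.70498108, -0.70456306,  0.05883161])}
side {'vertical_fov': 46.76406713883646, 'cx': 316.5152884306257, 'cy': 205.7781157106844, 'position': array([ 0.46505129, -0.79937304,  0.79287365]), 'orientation': array([-0.41422247,  0.90876287, -0.04464491,  0.02401316])}
{'t': 0.1, 'joint_positions': array([ 1.36360909e+00,  3.85466842e-01,  6.77887626e-03, -4.25753527e-04,
       -1.19401332e+00, -2.58621842e-01]), 'qvel': array([-0.00082998, -0.00032427,  0.00446089,  0.00229249,  0.0006196 ,
       -0.00021054]), 'tau': array([-9.99933654e-04, -3.91689920e+01,  1.87934911e+01,  4.23181280e+00,
        1.34637437e-02, -8.12004987e-05]), 'position': array([0.28046539, 0.55797997, 0.24058448]), 'tool_rot': array([ 9.57253161e-04,  9.72981534e-01, -2.30880894e-01, -1.73311475e-04]), 'contact_force': array([-0.26991473,  0.4432832 ,  0.15267491]), 'wrist_torque': array([-0.03686635,  0.04455386, -0.03983667]), 'width': 1.000442465482702}
```

View pics/top0.png

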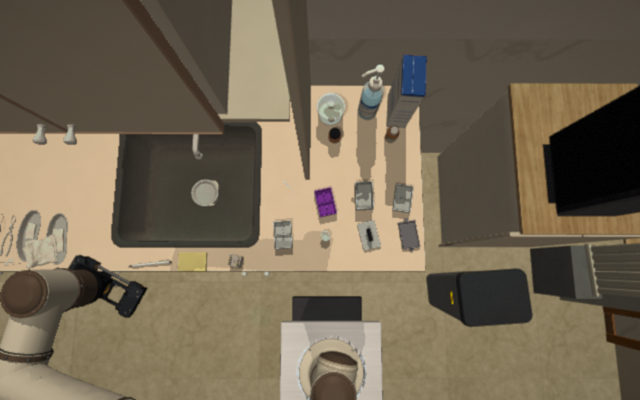

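View pics/side0.png

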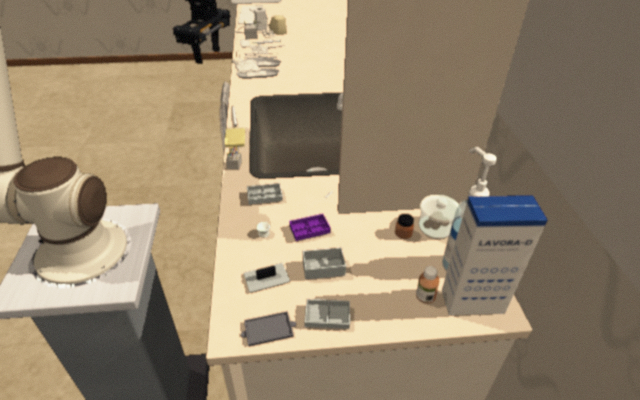

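The top view has +x up and +y to the left. I'll crop the kit area in both views.

Run:
```python
import cv2
a=cv2.imread('pics/top0.png')[170:275,260:430]; cv2.imwrite('pics/top0c.png',cv2.resize(a,(790,488),interpolation=cv2.INTER_CUBIC))
a=cv2.imread('pics/side0.png')[170:350,215:365]; cv2.imwrite('pics/side0c.png',cv2.resize(a,(500,600),interpolation=cv2.INTER_CUBIC))
```

```text
(no output)
```

View pics/top0c.png

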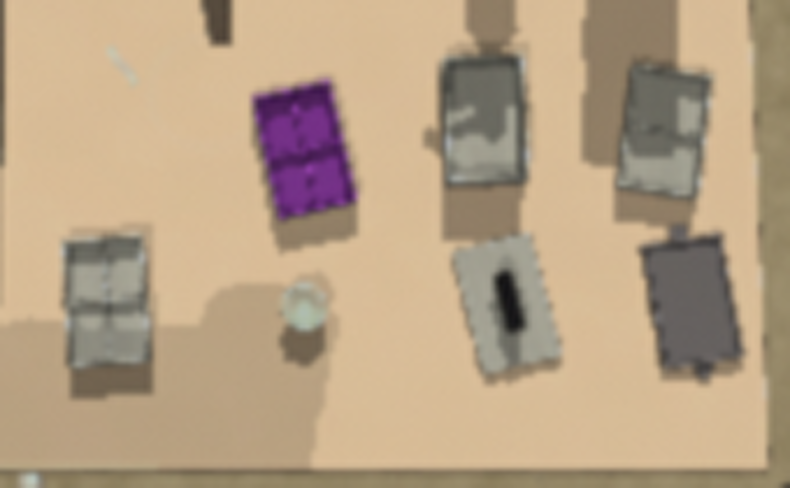

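View pics/side0c.png

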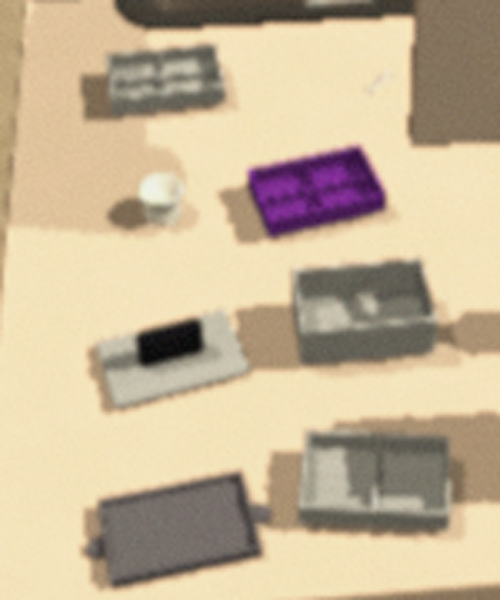

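```bash
cat > h.py <<'E'
import numpy as np,cv2
from scipy.spatial.transform import Rotation as R
from workcell import readout, imaging
def Rm(q): return R.from_quat([q[1],q[2],q[3],q[0]]).as_matrix()
def cam(n):
    c=imaging.calibration(n); return 200/np.tan(np.radians(c['vertical_fov'])/2),c['cx'],c['cy'],np.array(c['position']),Rm(c['orientation'])
def cast(n,uv,z):
    f,cx,cy,p,M=cam(n); uv=np.atleast_2d(uv).astype(float)
    d=np.c_[(uv[:,0]-cx)/f,(uv[:,1]-cy)/f,np.ones(len(uv))]@M.T
    return p+d*((z-p[2])/d[:,2])[:,None]
def proj(n,P):
    f,cx,cy,p,M=cam(n); d=(np.atleast_2d(P)-p)@M; return np.c_[cx+f*d[:,0]/d[:,2],cy+f*d[:,1]/d[:,2]]
def gray(img,th=55,K=6):
    big=cv2.resize(img,None,fx=K,fy=K,interpolation=cv2.INTER_CUBIC)
    return big
def crop(img,u,v,w,h,name,S=None):
    a=img[max(0,v-h):v+h,max(0,u-w):u+w,::-1]; s=S or min(800/a.shape[1],600/a.shape[0]); cv2.imwrite(name,cv2.resize(a,None,fx=s,fy=s,interpolation=cv2.INTER_CUBIC))
K=6
def fit(n,img,roi,z,sat=None,op=0):
    """roi u0,v0,u1,v1 ; returns centroid, hull rect, yaw on plane z"""
    u0,v0,u1,v1=roi
    a=cv2.resize(np.ascontiguousarray(img[v0:v1,u0:u1]),None,fx=K,fy=K,interpolation=cv2.INTER_CUBIC)
    a=a.astype(float)+1
    s=(a[:,:,0]-a[:,:,2])/a[:,:,0]      # (R-B)/R : tan high, steel low
    if sat is None:
        t,_=cv2.threshold(np.clip(s*255,0,255).astype(np.uint8),0,255,cv2.THRESH_BINARY+cv2.THRESH_OTSU); sat=t/255
    m=(s<sat).astype(np.uint8)
    if op: m=cv2.morphologyEx(m,cv2.MORPH_OPEN,cv2.getStructuringElement(cv2.MORPH_ELLIPSE,(op*K,op*K)))
    cs,_=cv2.findContours(m,cv2.RETR_EXTERNAL,cv2.CHAIN_APPROX_NONE)
    c=max(cs,key=cv2.contourArea)[:,0,:]
    uv=(c+.5)/K-.5+[u0,v0]
    P=cast(n,uv,z)[:,:2]
    h=cv2.convexHull((P*1e4).astype(np.float32))
    (x,y),(w,l),ang=cv2.minAreaRect(h)
    if w<l: w,l=l,w; ang+=90
    ang=(ang+90)%180-90
    M=cv2.moments(h); 
    return dict(cen=np.round([M['m10']/M['m00']/1e4,M['m01']/M['m00']/1e4],4),rect=np.round([x/1e4,y/1e4],4),size=np.round([w/10,l/10],1),yaw=round(ang,1),sat=round(sat,2),uv=uv)
E
python3 - <<'E'
from h import *
T=cv2.imread('pics/top0.png')[:,:,::-1];S=cv2.imread('pics/side0.png')[:,:,::-1]
Z=dict(plain=.021,two=.013,four=.013,lid=.006,base=.005,dish=.012)
rt=dict(plain=(350,176,378,214),two=(390,178,415,215),four=(270,216,297,255),lid=(352,217,385,256),base=(395,217,424,256),dish=(316,226,335,248))
rs=dict(plain=(297,244,350,283),two=(299,292,356,335),four=(241,179,286,206),lid=(238,258,293,295),base=(236,307,300,350),dish=(252,218,274,242))
for k in Z:
    for n,I,r in (('top',T,rt),('side',S,rs)):
        d=fit(n,I,r[k],Z[k],op=3 if k=='base' else 0); u=d.pop('uv'); print(k,n,d)
        J=T if n=='top' else S
E
```

```text
plain top {'cen': array([ 0.5582, -0.1111]), 'rect': array([ 0.5581, -0.1107]), 'size': array([93.6, 63.1]), 'yaw': 1.7, 'sat': 0.19}
plain side {'cen': array([ 0.5563, -0.1081]), 'rect': array([ 0.557 , -0.1088]), 'size': array([92.6, 84.3]), 'yaw': 0.3, 'sat': 0.2}
two top {'cen': array([ 0.551 , -0.2404]), 'rect': array([ 0.551 , -0.2409]), 'size': array([93.1, 61.7]), 'yaw': -9.8, 'sat': 0.19}
two side {'cen': array([ 0.5487, -0.2389]), 'rect': array([ 0.5494, -0.2385]), 'size': array([91.5, 69.2]), 'yaw': -8.7, 'sat': 0.2}
four top {'cen': array([0.4295, 0.1577]), 'rect': array([0.4293, 0.1575]), 'size': array([92.7, 60.9]), 'yaw': 4.8, 'sat': 0.19}
four side {'cen': array([0.4273, 0.1577]), 'rect': array([0.4281, 0.1579]), 'size': array([90.9, 76. ]), 'yaw': 3.7, 'sat': 0.21}
lid top {'cen': array([ 0.4288, -0.1257]), 'rect': array([ 0.4291, -0.1254]), 'size': array([92.3, 58.6]), 'yaw': 13.6, 'sat': 0.19}
lid side {'cen': array([ 0.4272, -0.1252]), 'rect': array([ 0.4273, -0.125 ]), 'size': array([90., 58.]), 'yaw': 13.8, 'sat': 0.18}
base top {'cen': array([ 0.4306, -0.2577]), 'rect': array([ 0.4314, -0.2574]), 'size': array([106.1,  57.1]), 'yaw': 8.2, 'sat': 0.18}
base side {'cen': array([ 0.4285, -0.2575]), 'rect': array([ 0.4288, -0.2572]), 'size': array([107.8,  58. ]), 'yaw': 8.6, 'sat': 0.18}
dish top {'cen': array([0.4253, 0.0178]), 'rect': array([0.4252, 0.0178]), 'size': array([35.4, 30.6]), 'yaw': 0.0, 'sat': 0.2}
dish side {'cen': array([0.4233, 0.023 ]), 'rect': array([0.4219, 0.022 ]), 'size': array([52. , 34.4]), 'yaw': 79.5, 'sat': 0.21}
```

Look-alikes by pixel in the top view:
- **Open steel boxes:** (363,196) has no partition and is tall, so it is tier_plain. (402,197) has one partition, so it is tier_two. (283,236) has crossing partitions and is steel, so it is tier_four.
- **Purple look-alike:** (325,203). Leave it alone.
- **Lid and base:** (369,236) is the lid with the black handle. (409,236) is the dark base with lugs.
- **Dish:** (326,238). The glass bowl at (331,107) is something else.

The close crops above confirm these choices, so I'll start moving.

```bash
cat >> h.py <<'E'
def yaw_of(q):
    M=Rm(q); return np.degrees(np.arctan2(M[1,0],M[0,0]))
def plan(x,y,z,yaw):
    s=readout.read_state(); M=Rm(s['tool_rot']); d=np.array([x,y,z])-s['position']
    c,sn=np.cos(np.radians(yaw)),np.sin(np.radians(yaw))
    G=np.array([[c,sn,0],[sn,-c,0],[0,0,-1.]]).T
    rv=R.from_matrix(M.T@G).as_rotvec()
    print('t',round(s['t'],2),'pos',np.round(s['position'],4),'yaw',round(yaw_of(s['tool_rot']),2),'w',round(s['width'],3),'F',np.round(s['contact_force'],1))
    print('shift',np.round(M.T@d,4),'turn',np.round(rv,3),'rows>=',round(max(abs(M.T@d).max()/.0625,abs(rv).max()/.187),1))
E
cat > p.py <<'E'
import sys; from h import *; plan(*map(float,sys.argv[1:5]))
E
python3 -m crank '[[1,[0.03,0.05,0],[0,0,-0.16]],[1,[0.02,0.055,0],[0,0,-0.16]],[1,[0.01,0.06,0],[0,0,-0.17]]]'; python3 p.py .42 0 .2 0
```

```text
t: 0.48
position: [0.289, 0.3787, 0.2373]
tool_rot: [0.003, 1.0, 0.021, -0.001]
contact_force: [1.3, -0.5, 0.6]
width: 0.997
t 0.47 pos [0.289  0.3787 0.2373] yaw 2.43 w 0.997 F [ 1.3 -0.5  0.6]
shift [0.1149 0.3836 0.0396] turn [0.007 0.002 0.042] rows>= 6.1
```

```bash
python3 -m crank '[[1,[0.025,0.06,0],[0,0,0]],[1,[0.025,0.06,0],[0,0,0]],[1,[0.025,0.06,0],[0,0,0]],[1,[0.025,0.06,0.01],[0,0,0]],[1,[0.015,0.06,0.01],[0,0,0]]]'; python3 -m crank '[[1,[0.01,0.06,0.01],[0,0,0]],[1,[0.02,0.06,0.02],[0,0,0]],[1,[0.03,0.04,0.0],[0,0,0]],[1,[0,0,0],[0,0,0]]]';python3 p.py .558 -.1110 .12 1.3
```

```text
t: 1.1
position: [0.4105, 0.0924, 0.2201]
tool_rot: [0.002, 1.0, 0.025, -0.0]
contact_force: [1.1, -0.6, -0.2]
width: 1.0
t: 1.6
position: [0.4766, -0.0673, 0.1906]
tool_rot: [0.002, 1.0, 0.022, -0.001]
contact_force: [-0.2, 0.8, -0.7]
width: 1.0
t 1.6 pos [ 0.4766 -0.0673  0.1906] yaw 2.5 w 1.0 F [-0.2  0.8 -0.7]
shift [0.0796 0.0469 0.0706] turn [0.005 0.002 0.021] rows>= 1.3
```

```bash
python3 -m crank '[[1,[0.04,0.024,0.035],[0,0,0.02]],[1,[0.04,0.024,0.03],[0,0,0]],[1,[0,0,0],[0,0,0]]]';python3 p.py .5572 -.1100 .027 1.2
```

```text
t: 1.98
position: [0.5591, -0.1131, 0.1233]
tool_rot: [0.002, 1.0, 0.012, -0.002]
contact_force: [-0.4, -0.1, 0.1]
width: 0.999
t 1.98 pos [ 0.5591 -0.1131  0.1233] yaw 1.35 w 0.999 F [-0.4 -0.1  0.1]
shift [-0.0016 -0.0035  0.0963] turn [0.004 0.003 0.003] rows>= 1.5
```

Run:
```python
from h import *
f=imaging.grab_frame('side'); crop(f,310,250,100,75,'pics/s1.png')
```

```text
(no output)
```

View pics/s1.png

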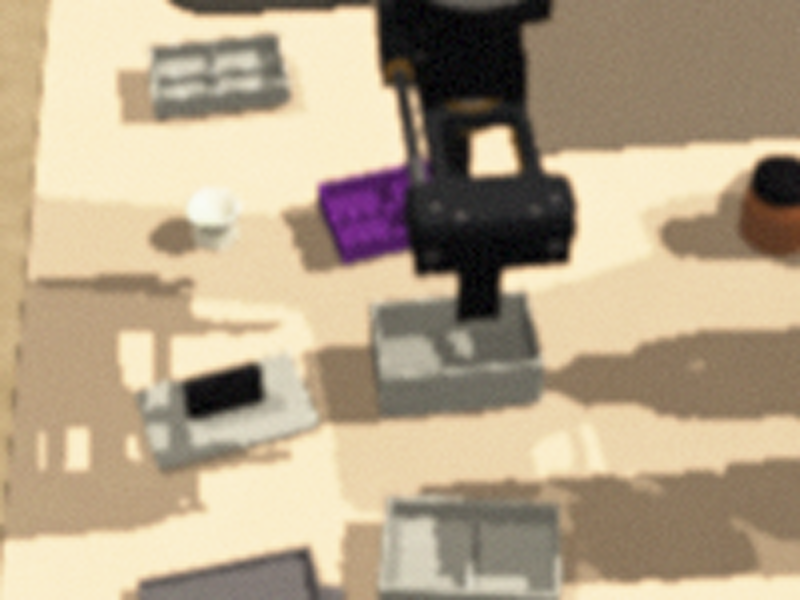

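The gripper is centred over the tall tray at crop pixel (455,350). I'll descend.

```bash
python3 -m crank '[[1,[-0.002,-0.0035,0.04],[0.004,0.003,0]],[1,[0,0,0.03],[0,0,0]],[1,[0,0,0.015],[0,0,0]],[1,[0,0,0],[0,0,0]]]';python3 p.py .5572 -.1100 .027 1.2
```

```text
t: 2.52
position: [0.556, -0.1054, 0.0438]
tool_rot: [-0.001, 1.0, 0.015, 0.005]
contact_force: [-0.6, 0.7, 0.0]
width: 0.999
t 2.52 pos [ 0.556  -0.1054  0.0438] yaw 1.68 w 0.999 F [-0.6  0.7  0. ]
shift [0.0009 0.0046 0.0168] turn [-0.001 -0.01   0.008] rows>= 0.3
```

```bash
python3 -m crank '[[1,[0.001,0.0046,0.0165],[0,-0.01,0.008]],[1,[0,0,0],[0,0,0]],[1,[0,0,0],[0,0,0]]]';python3 p.py .5572 -.1100 .027 1.2;python3 -m crank '[[-1,[0,0,0],[0,0,0]],[-1,[0,0,0],[0,0,0]],[-1,[0,0,0],[0,0,0]],[-1,[0,0,0],[0,0,0]],[-1,[0,0,0],[0,0,0]]]';python3 p.py .5572 -.1100 .027 1.2
```

```text
t: 2.9
position: [0.5592, -0.1098, 0.0294]
tool_rot: [-0.001, 1.0, 0.011, 0.002]
contact_force: [-0.9, 0.2, 0.3]
width: 0.995
t 2.9 pos [ 0.5592 -0.1098  0.0294] yaw 1.25 w 0.995 F [-0.9  0.2  0.3]
shift [-0.0021  0.0001  0.0024] turn [-0.001 -0.005  0.001] rows>= 0.0
t: 3.52
position: [0.5598, -0.1099, 0.0303]
tool_rot: [-0.001, 1.0, 0.011, 0.003]
contact_force: [-0.1, -0.4, -0.3]
width: 0.666
t 3.52 pos [ 0.5598 -0.1099  0.0303] yaw 1.24 w 0.666 F [-0.1 -0.4 -0.3]
shift [-0.0026  0.      0.0033] turn [-0.001 -0.007  0.001] rows>= 0.1
```

```bash
python3 -m crank '[[-1,[0,0,-0.04],[0,0,0]],[-1,[0,0,-0.05],[0,0,0]],[-1,[-0.02,0.04,-0.02],[0,0,-0.06]],[-1,[-0.04,0.04,0],[0,0,-0.06]],[-1,[-0.04,0.04,0],[0,0,0]]]';python3 p.py .4325 -.257 .08 8.4
```

```text
t: 4.15
position: [0.4695, -0.2398, 0.1422]
tool_rot: [0.0, 0.997, 0.076, 0.003]
contact_force: [1.1, -0.3, -1.8]
width: 0.662
t 4.15 pos [ 0.4695 -0.2398  0.1422] yaw 8.73 w 0.662 F [ 1.1 -0.3 -1.8]
shift [-0.0395  0.0113  0.062 ] turn [ 0.    -0.005  0.006] rows>= 1.0
```

```bash
python3 -m crank '[[-1,[-0.02,0.006,0.02],[0,0,0]],[-1,[-0.02,0.005,0.03],[0,-0.005,0.006]],[-1,[0,0,0],[0,0,0]],[-1,[0,0,0],[0,0,0]]]';python3 p.py .4325 -.257 .058 8.4
python3 - <<'E'
from h import *
s=imaging.grab_frame('side');t=imaging.grab_frame('top')
cv2.imwrite('pics/s2f.png',s[:,:,::-1]);cv2.imwrite('pics/t2f.png',t[:,:,::-1])
crop(s,275,300,60,45,'pics/s2.png');crop(t,400,230,48,36,'pics/t2.png')
E
```

```text
t: 4.65
position: [0.4291, -0.2599, 0.0922]
tool_rot: [0.001, 0.998, 0.07, 0.001]
contact_force: [0.4, -0.3, -0.7]
width: 0.661
t 4.65 pos [ 0.4291 -0.2599  0.0922] yaw 8.06 w 0.661 F [ 0.4 -0.3 -0.7]
shift [ 0.0037 -0.0024  0.0342] turn [ 0.001 -0.002 -0.006] rows>= 0.5
```

View pics/s2.png

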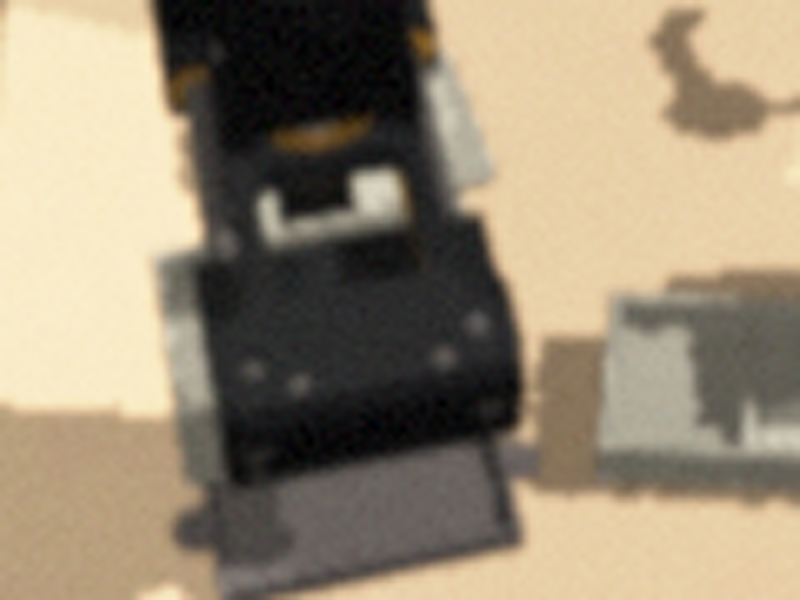

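View pics/t2.png

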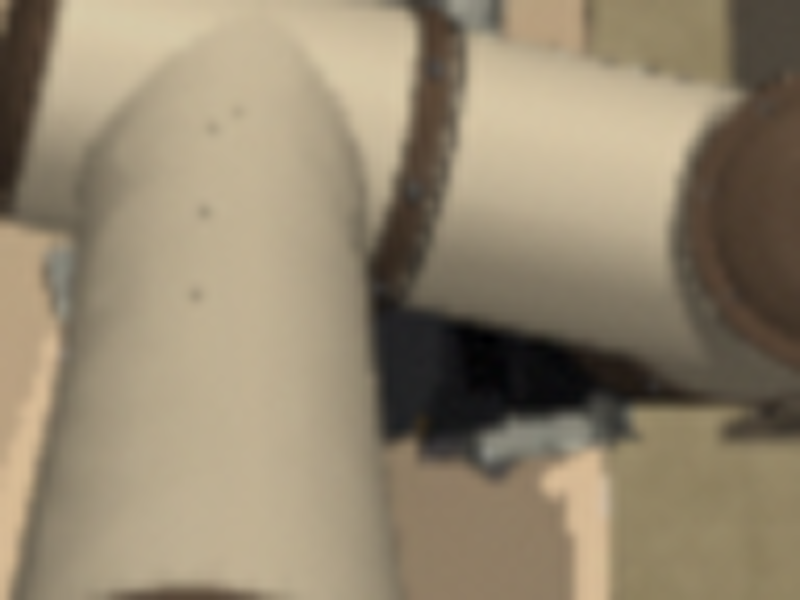

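```bash
cat >> h.py <<'E'
def box(cx,cy,yaw,z,L=.09,W=.058):
    c,s=np.cos(np.radians(yaw)),np.sin(np.radians(yaw))
    return np.array([[cx+c*a-s*b,cy+s*a+c*b,z] for a,b in((-L/2,-W/2),(-L/2,W/2),(L/2,W/2),(L/2,-W/2))])
E
python3 - <<'E'
from h import *
yaw=8.06;c,s=np.cos(np.radians(yaw)),np.sin(np.radians(yaw))
p=np.array([.4291-.0026*c,-.2599-.0026*s])
for z in(.0922+.008,.0922-.026): print(z,(proj('side',box(*p,yaw,z))-[215,255])*6.667)
E
```

```text
0.10020000000000001 [[176.07002912 413.56269353]
 [151.22174553 245.98044168]
 [465.47833959 187.46867694]
 [505.66441907 348.79175535]]
0.06620000000000001 [[188.40297648 487.37337266]
 [163.58875319 320.46709834]
 [469.89962384 262.02540999]
 [509.26717874 422.85024637]]
```

```bash
python3 -m crank '[[-1,[0.0025,-0.0024,0.02],[0,0,-0.006]],[-1,[0,0,0.02],[0,0,0]],[-1,[0,0,0],[0,0,0]],[-1,[0,0,0],[0,0,0]]]';python3 p.py .4315 -.2572 .046 8.4
```

```text
t: 5.25
position: [0.4373, -0.2563, 0.0554]
tool_rot: [0.002, 0.997, 0.076, 0.006]
contact_force: [-0.1, -0.2, -0.6]
width: 0.658
t 5.25 pos [ 0.4373 -0.2563  0.0554] yaw 8.69 w 0.658 F [-0.1 -0.2 -0.6]
shift [-0.006  -0.      0.0093] turn [ 0.005 -0.011  0.005] rows>= 0.1
```

```bash
python3 -m crank '[[-1,[-0.006,0,0.006],[0.005,-0.011,0.005]],[-1,[0,0,0],[0,0,0]],[-1,[0,0,0],[0,0,0]]]';python3 p.py .4315 -.2572 .046 8.4
```

```text
t: 5.62
position: [0.4323, -0.2575, 0.0507]
tool_rot: [0.001, 0.997, 0.073, 0.002]
contact_force: [-0.1, 0.3, -0.5]
width: 0.668
t 5.62 pos [ 0.4323 -0.2575  0.0507] yaw 8.41 w 0.668 F [-0.1  0.3 -0.5]
shift [-0.0007 -0.0004  0.0047] turn [ 0.001 -0.003  0.   ] rows>= 0.1
```

```bash
python3 -m crank '[[-1,[-0.001,0,0.008],[0.001,-0.003,0]],[-1,[0,0,0.0],[0,0,0]],[-1,[0,0,0],[0,0,0]]]';python3 p.py .4315 -.2572 .036 8.4
python3 - <<'E'
from h import *
s=imaging.grab_frame('side')
crop(s,275,300,60,45,'pics/s3.png')
E
```

```text
t: 6.0
position: [0.4312, -0.2578, 0.0422]
tool_rot: [0.0, 0.997, 0.073, -0.0]
contact_force: [-0.9, -0.1, -0.8]
width: 0.664
t 6.0 pos [ 0.4312 -0.2578  0.0422] yaw 8.4 w 0.664 F [-0.9 -0.1 -0.8]
shift [ 0.0004 -0.0005  0.0062] turn [ 0.  0. -0.] rows>= 0.1
```

View pics/s3.png

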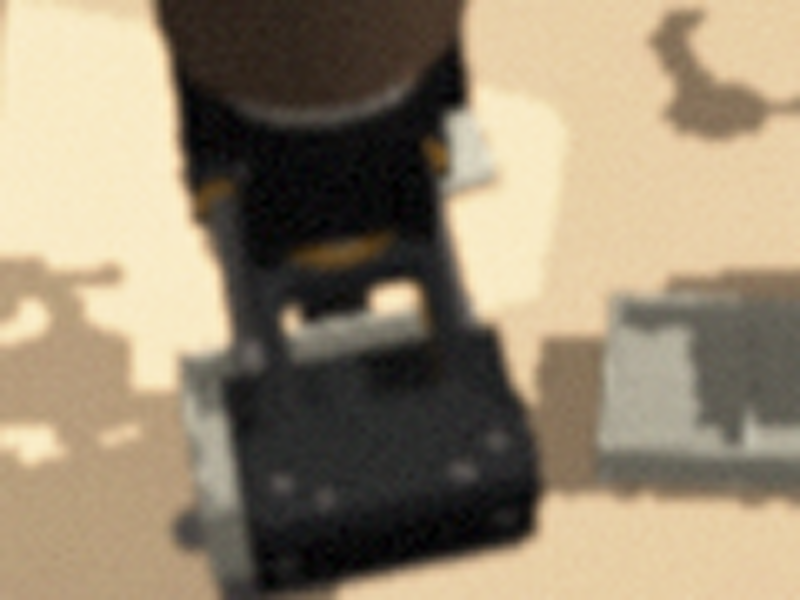

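```bash
python3 -m crank '[[-1,[0,0,0.004],[0,0,0]],[-1,[0,0,0.0],[0,0,0]]]';python3 p.py .4315 -.2572 .036 8.4; python3 -m crank '[[-1,[0,0,0.004],[0,0,0]],[-1,[0,0,0.0],[0,0,0]]]';python3 p.py .4315 -.2572 .036 8.4
```

```text
t: 6.3
position: [0.4311, -0.2578, 0.038]
tool_rot: [0.0, 0.997, 0.073, -0.0]
contact_force: [0.3, -0.7, -1.3]
width: 0.665
t 6.3 pos [ 0.4311 -0.2578  0.038 ] yaw 8.39 w 0.665 F [ 0.3 -0.7 -1.3]
shift [ 0.0004 -0.0005  0.002 ] turn [ 0.  0. -0.] rows>= 0.0
t: 6.55
position: [0.4321, -0.258, 0.0367]
tool_rot: [0.001, 0.997, 0.074, 0.0]
contact_force: [-0.3, 0.8, -2.2]
width: 0.662
t 6.55 pos [ 0.4321 -0.258   0.0367] yaw 8.5 w 0.662 F [-0.3  0.8 -2.2]
shift [-0.0005 -0.0009  0.0007] turn [ 0.002 -0.001  0.002] rows>= 0.0
```

```bash
python3 -m crank '[[-1,[0,0,0.003],[0,0,0]],[-1,[0,0,0.0],[0,0,0]]]';python3 p.py .4315 -.2572 .036 8.4; python3 -m crank '[[1,[0,0,0],[0,0,0]],[1,[0,0,0],[0,0,0]],[1,[0,0,0],[0,0,0]],[1,[0,0,-0.02],[0,0,0]],[1,[0,0,-0.04],[0,0,0]]]';python3 p.py .4315 -.2572 .036 8.4
```

```text
t: 6.8
position: [0.4328, -0.2581, 0.0366]
tool_rot: [0.001, 0.997, 0.075, 0.001]
contact_force: [-0.6, -0.1, -1.3]
width: 0.666
t 6.8 pos [ 0.4328 -0.2581  0.0366] yaw 8.56 w 0.666 F [-0.6 -0.1 -1.3]
shift [-0.0011 -0.0011  0.0006] turn [ 0.003 -0.002  0.003] rows>= 0.0
t: 7.42
position: [0.4302, -0.2575, 0.0935]
tool_rot: [-0.0, 0.997, 0.074, -0.004]
contact_force: [1.3, 0.1, 0.6]
width: 0.987
t 7.42 pos [ 0.4302 -0.2575  0.0935] yaw 8.53 w 0.987 F [1.3 0.1 0.6]
shift [0.0018 0.     0.0575] turn [-0.001  0.007  0.002] rows>= 0.9
```

```bash
python3 -m crank '[[1,[0,0,-0.05],[0,0,0]],[1,[0.008,-0.055,-0.02],[0,0,0]],[1,[0.008,-0.055,0],[0,0,0]],[1,[0.008,-0.055,0],[0,0,0]],[1,[0.008,-0.055,0],[0,0,0]]]';python3 -m crank '[[1,[0,0,0],[0,0,0.18]],[1,[0,0,0],[0,0,0.18]],[1,[0,0,0],[0,0,0.18]],[1,[0,0,0],[0,0,0.18]],[1,[0,0,0],[0,0,0.18]]]';python3 - <<'E'
from h import *
t=imaging.grab_frame('top');s=imaging.grab_frame('side')
cv2.imwrite('pics/t4f.png',t[:,:,::-1]);cv2.imwrite('pics/s4f.png',s[:,:,::-1])
for n,I,r,z,rb in(('top',t,(392,215,424,258),.027,None),('side',s,(232,285,300,350),.027,None)):
    d=fit(n,I,r,z,op=3);d.pop('uv');print(n,d)
crop(t,405,235,28,21,'pics/t4.png');crop(s,265,312,60,45,'pics/s4.png')
E
python3 p.py .4242 .019 .14 -81.5
```

```text
t: 8.05
position: [0.4327, -0.0328, 0.1683]
tool_rot: [0.0, 0.998, 0.07, 0.001]
contact_force: [0.4, -0.2, 0.0]
width: 1.001
t: 8.68
position: [0.4322, -0.028, 0.1677]
tool_rot: [-0.0, 0.925, -0.38, 0.0]
contact_force: [0.3, 1.0, -0.7]
width: 1.001
top {'cen': array([ 0.4304, -0.2581]), 'rect': array([ 0.4303, -0.2578]), 'size': array([105.9,  67. ]), 'yaw': 9.7, 'sat': 0.19}
side {'cen': array([ 0.4377, -0.2456]), 'rect': array([ 0.4372, -0.2416]), 'size': array([130.7, 115.6]), 'yaw': 88.7, 'sat': 0.21}
t 8.78 pos [ 0.4321 -0.028   0.1677] yaw -44.29 w 1.001 F [-0.7 -0.1 -0.9]
shift [-0.0385 -0.0281  0.0277] turn [-0.    -0.     0.649] rows>= 3.5
```

View pics/s4.png

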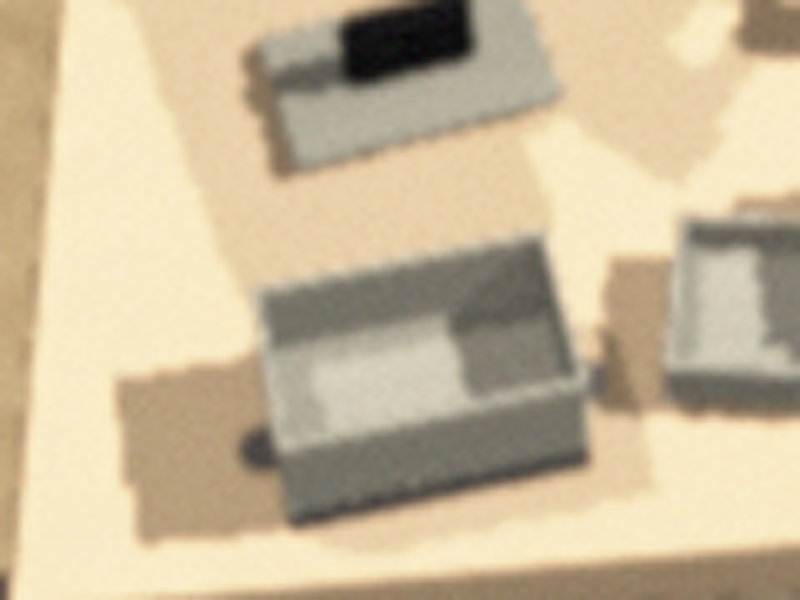

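View pics/t4.png

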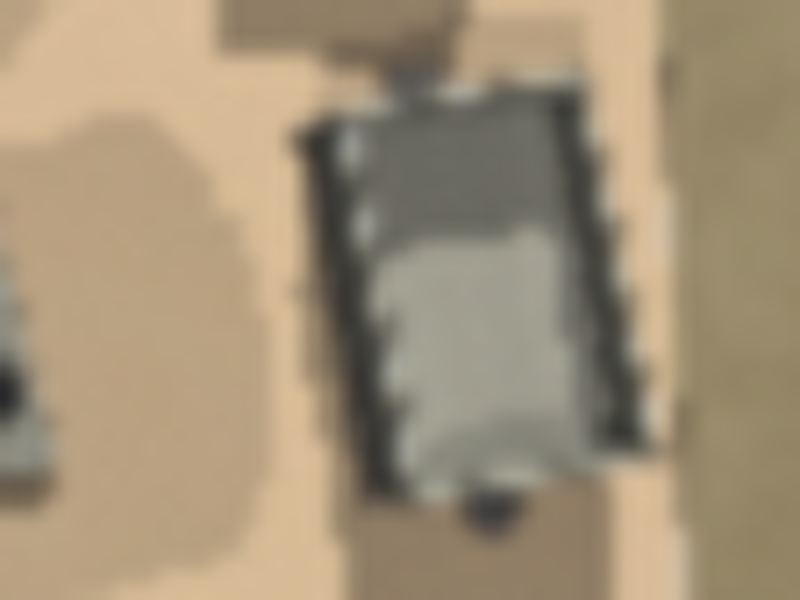

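The tall tray is seated flat and square, with an even dark base rim showing below it in the side crop at (290,515) to (585,460). Next is the dish.

```bash
python3 -m crank '[[1,[-0.018,-0.018,0],[0,0,0.17]],[1,[-0.01,0.0,0],[0,0,0.16]],[1,[0,0,0.01],[0,0,0.16]],[1,[0,0,0.01],[0,0,0.16]],[1,[0,0,0],[0,0,0]]]';python3 p.py .4242 .019 .1 -81.5
```

```text
t: 9.4
position: [0.4258, 0.0064, 0.1468]
tool_rot: [-0.0, 0.757, -0.654, 0.0]
contact_force: [-0.1, 0.1, 0.4]
width: 1.004
t 9.4 pos [0.4258 0.0064 0.1468] yaw -81.63 w 1.004 F [-0.1  0.1  0.4]
shift [-0.0127 -0.0003  0.0468] turn [-0.    -0.    -0.002] rows>= 0.7
```

```bash
python3 -m crank '[[1,[-0.0127,0,0.03],[0,0,0]],[1,[0,0,0.03],[0,0,0]],[1,[0,0,0.01],[0,0,0]],[1,[0,0,0],[0,0,0]]]';python3 p.py .4242 .019 .025 -81.5
python3 - <<'E'
from h import *
s=imaging.grab_frame('side');crop(s,265,225,48,36,'pics/s5.png')
E
```

```text
t: 9.9
position: [0.4266, 0.02, 0.0775]
tool_rot: [-0.002, 0.762, -0.647, 0.002]
contact_force: [-0.4, -0.1, 0.3]
width: 1.0
t 9.9 pos [0.4266 0.02   0.0775] yaw -80.65 w 1.0 F [-0.4 -0.1  0.3]
shift [0.0006 0.0029 0.0524] turn [-0.006  0.     0.015] rows>= 0.8
```

View pics/s5.png

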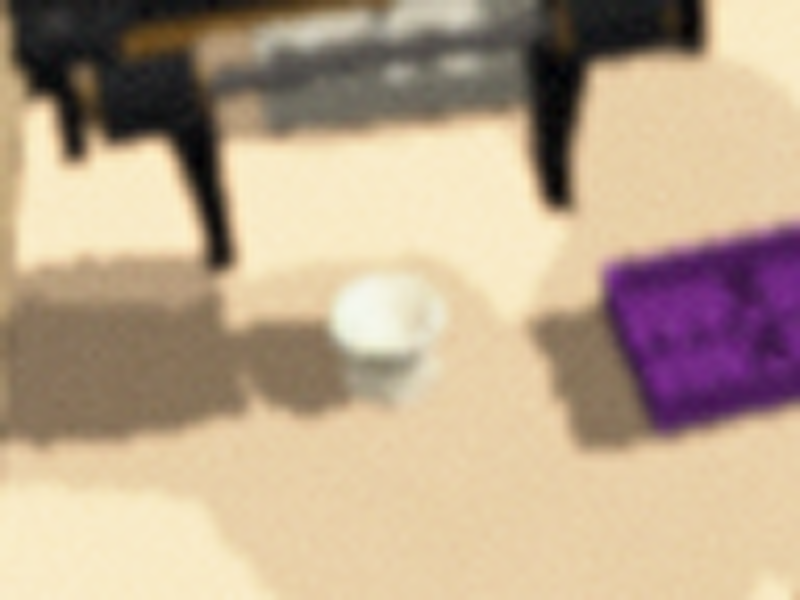

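```bash
python3 -c "
from h import *
print(cast('side',[[263.5,226.8],[263.5-6.8,226.8],[263.5+6.8,226.8]],.024))"; python3 -m crank '[[1,[0,0.0029,0.025],[-0.006,0,0.015]],[1,[0,0,0.015],[0,0,0]],[1,[0,0,0],[0,0,0]]]';python3 p.py .4242 .019 .025 -81.5
```

```text
[[0.42478638 0.01609995 0.024     ]
 [0.40851568 0.01763742 0.024     ]
 [0.4410617  0.01456204 0.024     ]]
t: 10.32
position: [0.4277, 0.0207, 0.0406]
tool_rot: [-0.005, 0.758, -0.652, 0.002]
contact_force: [-0.8, 0.3, -0.2]
width: 1.0
t 10.32 pos [0.4277 0.0207 0.0406] yaw -81.34 w 1.0 F [-0.8  0.3 -0.2]
shift [0.0012 0.0039 0.0156] turn [-0.01   0.003  0.003] rows>= 0.2
```

```bash
python3 -m crank '[[1,[0.0035,0.003,0.014],[-0.01,0.003,0]],[1,[0,0,0],[0,0,0]],[1,[0,0,0],[0,0,0]]]';python3 p.py .4245 .017 .025 -81.5;python3 -m crank '[[-1,[0,0,0],[0,0,0]],[-1,[0,0,0],[0,0,0]],[-1,[0,0,0],[0,0,0]],[-1,[0,0,0],[0,0,0]],[-1,[0,0,0],[0,0,0]]]';python3 p.py .4245 .017 .025 -81.5
```

```text
t: 10.7
position: [0.4269, 0.0171, 0.0277]
tool_rot: [-0.002, 0.759, -0.651, 0.001]
contact_force: [-0.9, 0.2, -0.4]
width: 1.002
t 10.7 pos [0.4269 0.0171 0.0277] yaw -81.28 w 1.002 F [-0.9  0.2 -0.4]
shift [-0.0002  0.0024  0.0027] turn [-0.004  0.     0.004] rows>= 0.0
t: 11.32
position: [0.4274, 0.0174, 0.0284]
tool_rot: [-0.002, 0.759, -0.651, 0.001]
contact_force: [0.0, -0.6, -0.3]
width: 0.517
t 11.32 pos [0.4274 0.0174 0.0284] yaw -81.26 w 0.517 F [ 0.  -0.6 -0.3]
shift [-0.0001  0.0029  0.0034] turn [-0.005  0.001  0.004] rows>= 0.1
```

```bash
python3 -m crank '[[-1,[0,0,0],[0,0,0]],[-1,[0,0,0],[0,0,0]]]'; python3 -m crank '[[-1,[0,0,-0.03],[0,0,0]],[-1,[0,0,-0.04],[0,0,0]],[-1,[0,0,-0.04],[0,0,0]],[-1,[0,0,0],[0,0,0]]]';python3 p.py .4300 -.2578 .14 -81.5
python3 - <<'E'
from h import *
s=imaging.grab_frame('side');crop(s,265,205,48,36,'pics/s6.png')
E
```

```text
t: 11.58
position: [0.4271, 0.0173, 0.0284]
tool_rot: [-0.002, 0.759, -0.651, 0.001]
contact_force: [0.2, -0.6, 1.3]
width: 0.349
t: 12.08
position: [0.4263, 0.017, 0.1409]
tool_rot: [-0.001, 0.759, -0.651, 0.001]
contact_force: [-0.3, -0.4, -1.1]
width: 0.345
t 12.07 pos [0.4263 0.017  0.1409] yaw -81.26 w 0.345 F [-0.3 -0.4 -1.1]
shift [0.2721 0.0381 0.0008] turn [-0.003  0.     0.004] rows>= 4.4
```

View pics/s6.png

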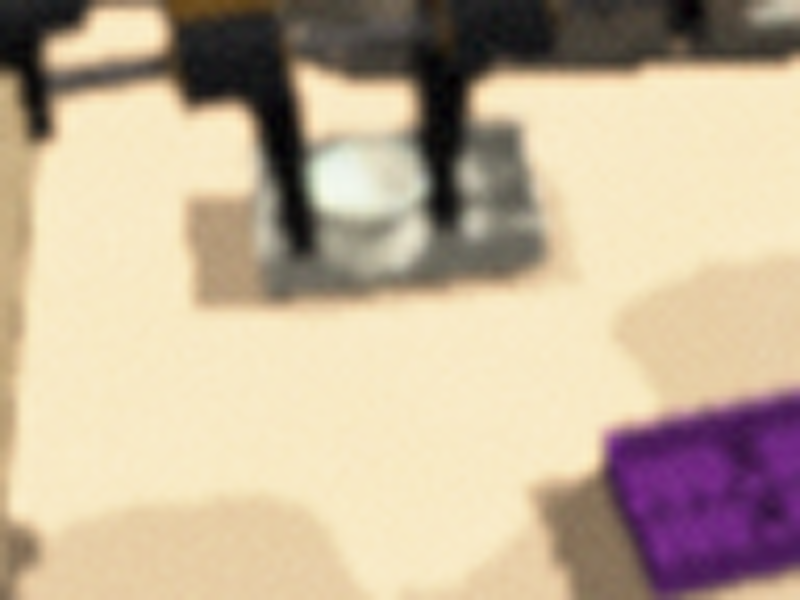

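```bash
python3 -m crank '[[-1,[0.055,0.008,0],[0,0,0]],[-1,[0.055,0.008,0],[0,0,0]],[-1,[0.055,0.008,0],[0,0,0]],[-1,[0.055,0.008,0],[0,0,0]],[-1,[0.05,0.006,0],[0,0,0]]]';python3 -m crank '[[-1,[0,0,0],[0,0,0]]]';python3 p.py .4303 -.2578 .09 -81.5
```

```text
t: 12.75
position: [0.4263, -0.2598, 0.1325]
tool_rot: [0.004, 0.762, -0.648, -0.005]
contact_force: [0.6, 0.2, -0.9]
width: 0.353
t: 12.88
position: [0.4251, -0.2623, 0.1303]
tool_rot: [0.004, 0.76, -0.65, -0.007]
contact_force: [0.4, 0.5, -1.4]
width: 0.348
t 12.88 pos [ 0.4251 -0.2623  0.1303] yaw -81.07 w 0.348 F [ 0.4  0.5 -1.4]
shift [-0.0035 -0.0065  0.0402] turn [0.016 0.005 0.008] rows>= 0.6
```

```bash
python3 -m crank '[[-1,[-0.0035,-0.0065,0.02],[0.016,0.005,0.008]],[-1,[0,0,0.015],[0,0,0]],[-1,[0,0,0],[0,0,0]],[-1,[0,0,0],[0,0,0]]]';python3 p.py .4303 -.2578 .060 -81.5
python3 - <<'E'
from h import *
s=imaging.grab_frame('side');crop(s,275,300,60,45,'pics/s7.png')
E
```

```text
t: 13.38
position: [0.4273, -0.2559, 0.0897]
tool_rot: [0.002, 0.757, -0.654, -0.004]
contact_force: [-0.0, -0.2, -0.6]
width: 0.345
t 13.38 pos [ 0.4273 -0.2559  0.0897] yaw -81.61 w 0.345 F [-0.  -0.2 -0.6]
shift [ 0.0025 -0.0029  0.0297] turn [ 0.008  0.005 -0.002] rows>= 0.5
```

View pics/s7.png

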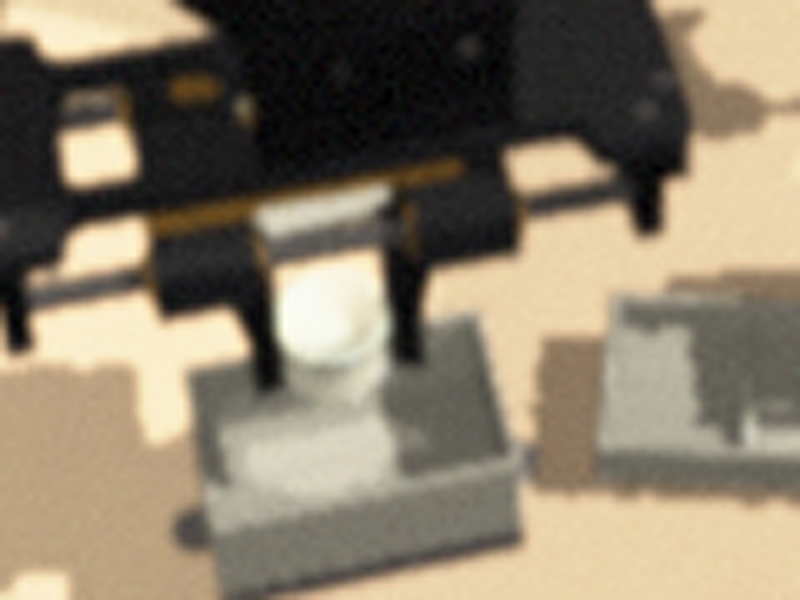

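```bash
python3 -m crank '[[-1,[0.0025,-0.0029,0.015],[0.008,0.005,0]],[-1,[0,0,0.01],[0,0,0]],[-1,[0,0,0],[0,0,0]],[-1,[0,0,0],[0,0,0]]]';python3 p.py .4303 -.2578 .0424 -81.5
```

```text
t: 13.92
position: [0.4319, -0.2576, 0.0661]
tool_rot: [-0.001, 0.757, -0.653, 0.002]
contact_force: [0.3, -0.4, -1.0]
width: 0.347
t 13.93 pos [ 0.4319 -0.2576  0.0661] yaw -81.54 w 0.347 F [ 0.3 -0.4 -1. ]
shift [-0.0001  0.0017  0.0237] turn [-0.004 -0.002 -0.001] rows>= 0.4
```

```bash
python3 -m crank '[[-1,[0,0.001,0.01],[-0.003,-0.001,0]],[-1,[0,0,0.007],[0,0,0]],[-1,[0,0,0],[0,0,0]],[-1,[0,0,0],[0,0,0]]]';python3 p.py .4303 -.2578 .0424 -81.5;  python3 - <<'E'
from h import *
s=imaging.grab_frame('side');crop(s,275,300,60,45,'pics/s8.png')
E
```

```text
t: 14.42
position: [0.4312, -0.2579, 0.0484]
tool_rot: [-0.0, 0.757, -0.653, 0.001]
contact_force: [-0.9, -0.4, 0.5]
width: 0.349
t 14.43 pos [ 0.4312 -0.2579  0.0484] yaw -81.54 w 0.349 F [-0.9 -0.4  0.5]
shift [-0.0002  0.0008  0.006 ] turn [-0.001 -0.001 -0.001] rows>= 0.1
```

View pics/s8.png

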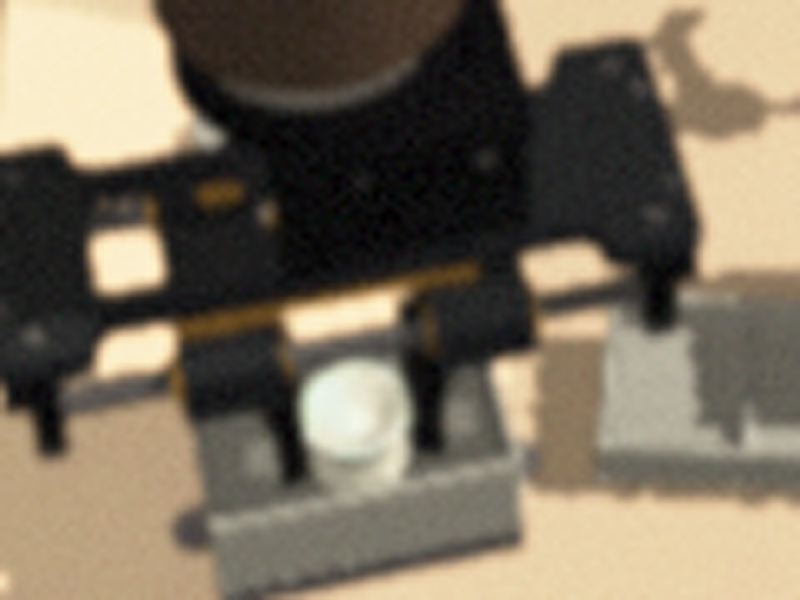

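```bash
python3 -m crank '[[-1,[0,0.0008,0.004],[0,0,0]],[-1,[0,0,0],[0,0,0]]]';python3 -m crank '[[-1,[0,0,0.0025],[0,0,0]],[-1,[0,0,0],[0,0,0]]]';python3 p.py .4303 -.2578 .0424 -81.5
```

```text
t: 14.72
position: [0.4303, -0.258, 0.0444]
tool_rot: [-0.0, 0.757, -0.653, 0.001]
contact_force: [-0.2, -0.4, -0.8]
width: 0.35
t: 14.98
position: [0.4308, -0.2582, 0.0424]
tool_rot: [-0.0, 0.757, -0.653, 0.002]
contact_force: [-0.6, 0.4, 1.1]
width: 0.349
t 14.97 pos [ 0.4308 -0.2582  0.0424] yaw -81.52 w 0.349 F [-0.6  0.4  1.1]
shift [-0.0005  0.0004  0.    ] turn [-0.002 -0.002 -0.   ] rows>= 0.0
```

```bash
python3 -m crank '[[-0.05,[0,0,0],[0,0,0]],[-0.05,[0,0,0],[0,0,0]],[-0.05,[0,0,0],[0,0,0]],[-0.05,[0,0,0],[0,0,0]]]';python3 -m crank '[[-0.05,[0,0,-0.015],[0,0,0]],[-0.05,[0,0,-0.02],[0,0,0]],[-0.05,[0,0,-0.03],[0,0,0]],[-0.05,[0,0,-0.03],[0,0,0]]]';python3 -m crank '[[1,[0.06,0,0],[0,0,0]],[1,[0.05,0,0],[0,0,0]],[1,[0,0,0],[0,0,0]]]'
python3 - <<'E'
from h import *
s=imaging.grab_frame('side');crop(s,275,300,60,45,'pics/s9.png')
t=imaging.grab_frame('top');crop(t,400,225,32,24,'pics/t9.png')
E
python3 p.py .55 -.24 .13 -9.3
```

```text
t: 15.48
position: [0.4309, -0.2582, 0.0422]
tool_rot: [-0.0, 0.757, -0.653, 0.002]
contact_force: [-0.0, 0.0, -0.2]
width: 0.473
t: 15.98
position: [0.4287, -0.2576, 0.1369]
tool_rot: [0.001, 0.757, -0.653, -0.002]
contact_force: [0.8, -0.4, -0.2]
width: 0.477
t: 16.35
position: [0.4479, -0.3691, 0.1407]
tool_rot: [0.0, 0.759, -0.652, 0.002]
contact_force: [-0.0, 0.3, -0.9]
width: 0.73
t 16.45 pos [ 0.447  -0.3666  0.1404] yaw -81.2 w 0.819 F [-0.4 -0.1 -0.3]
shift [-0.1094 -0.1211  0.0104] turn [-0.    -0.002 -1.255] rows>= 6.7
```

View pics/s9.png

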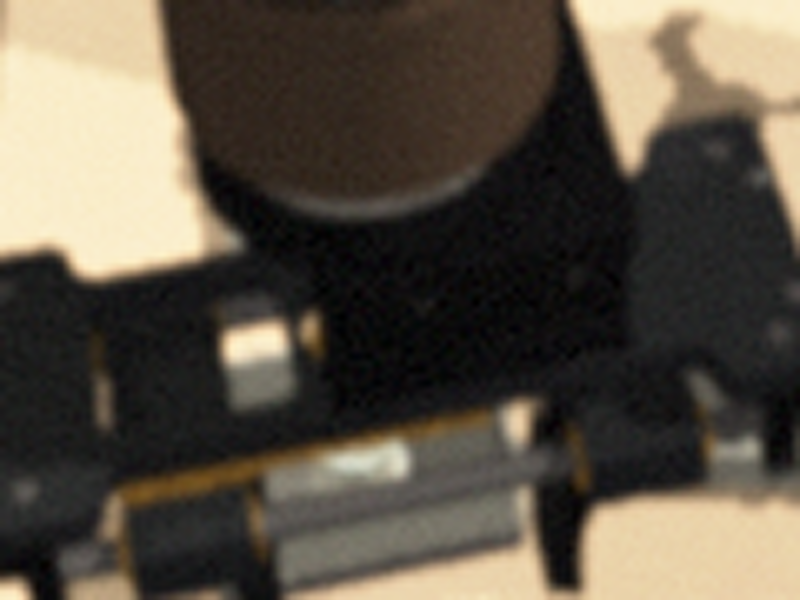

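```bash
python3 -m crank '[[1,[-0.03,-0.03,0],[0,0,-0.18]],[1,[-0.01,-0.04,0],[0,0,-0.18]],[1,[0,-0.04,0],[0,0,-0.18]],[1,[0,-0.03,0],[0,0,-0.18]],[1,[0,0,0],[0,0,-0.18]]]';python3 -m crank '[[1,[0,0,0],[0,0,-0.18]],[1,[0,0,0],[0,0,-0.18]],[1,[0,0,0],[0,0,0]]]'
python3 - <<'E'
from h import *
s=imaging.grab_frame('side');crop(s,285,300,60,45,'pics/s10.png')
t=imaging.grab_frame('top');crop(t,400,225,32,24,'pics/t10.png')
E
python3 p.py .5500 -.2400 .1 -9.3
```

```text
t: 17.08
position: [0.5642, -0.2607, 0.1397]
tool_rot: [-0.0, 0.971, -0.24, -0.001]
contact_force: [0.1, -0.4, -0.8]
width: 1.001
t: 17.45
position: [0.563, -0.2554, 0.1391]
tool_rot: [-0.001, 0.998, -0.056, -0.003]
contact_force: [-0.6, -0.1, -0.7]
width: 1.002
t 17.55 pos [ 0.5632 -0.2558  0.1392] yaw -6.48 w 1.003 F [ 0.6 -0.3  0.3]
shift [-0.0147 -0.0142  0.0393] turn [-0.001  0.005  0.049] rows>= 0.6
```

View pics/s10.png

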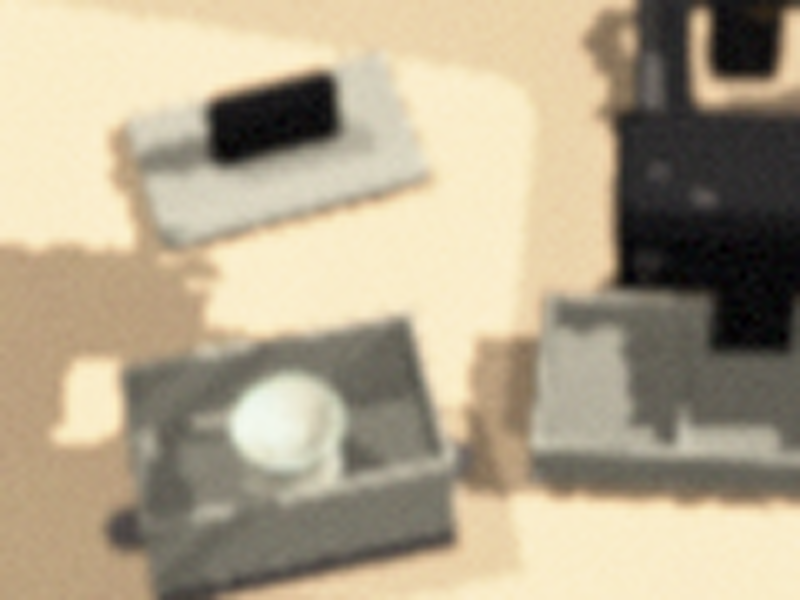

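View pics/t10.png

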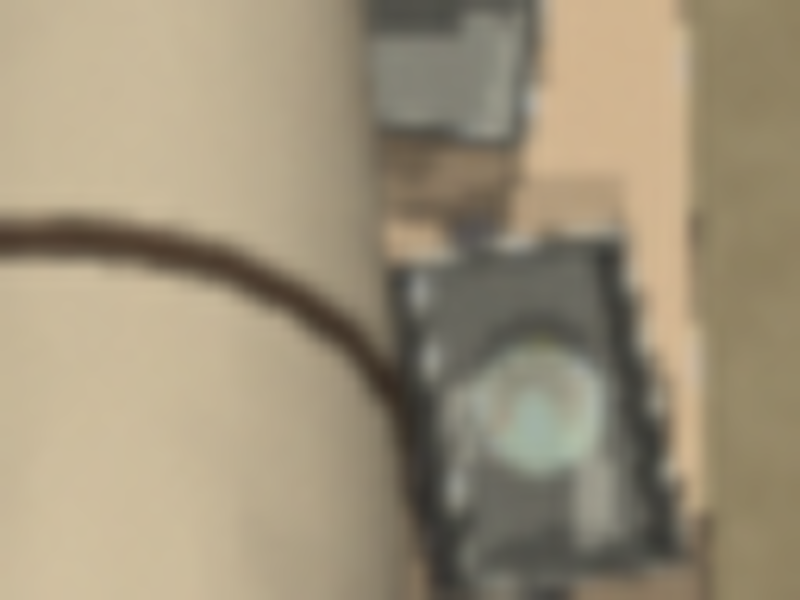

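The dish stands upright mid-tray: side crop (288,425), top crop (540,405). Next I'll grasp the two-compartment tray.

```bash
python3 -m crank '[[1,[-0.0147,-0.0142,0.03],[0,0.005,0.049]],[1,[0,0,0.03],[0,0,0]],[1,[0,0,0.01],[0,0,0]],[1,[0,0,0],[0,0,0]],[1,[0,0,0],[0,0,0]]]';python3 p.py .5500 -.2398 .026 -9.3
```

```text
t: 18.18
position: [0.5512, -0.2392, 0.0703]
tool_rot: [-0.0, 0.996, -0.085, 0.002]
contact_force: [0.3, 0.5, 1.2]
width: 1.002
t 18.18 pos [ 0.5512 -0.2392  0.0703] yaw -9.78 w 1.002 F [0.3 0.5 1.2]
shift [-0.0013  0.0008  0.0443] turn [-0.001 -0.005 -0.008] rows>= 0.7
```

```bash
python3 -m crank '[[1,[-0.002,0.0008,0.025],[0,-0.005,-0.008]],[1,[0,0,0.012],[0,0,0]],[1,[0,0,0],[0,0,0]],[1,[0,0,0],[0,0,0]]]';python3 p.py .5500 -.2398 .025 -9.3
```

```text
t: 18.68
position: [0.5528, -0.2408, 0.0369]
tool_rot: [0.0, 0.997, -0.081, 0.004]
contact_force: [-0.5, -0.4, 0.3]
width: 0.997
t 18.68 pos [ 0.5528 -0.2408  0.0369] yaw -9.35 w 0.997 F [-0.5 -0.4  0.3]
shift [-0.003  -0.0006  0.0118] turn [ 0.    -0.009 -0.001] rows>= 0.2
```

```bash
python3 -m crank '[[1,[-0.003,-0.0006,0.0115],[0,-0.009,0]],[1,[0,0,0],[0,0,0]],[1,[0,0,0],[0,0,0]]]';python3 p.py .5500 -.2398 .025 -9.3
```

```text
t: 19.05
position: [0.5506, -0.2398, 0.0258]
tool_rot: [0.0, 0.997, -0.081, 0.001]
contact_force: [0.0, -0.4, 0.5]
width: 0.994
t 19.05 pos [ 0.5506 -0.2398  0.0258] yaw -9.34 w 0.994 F [ 0.  -0.4  0.5]
shift [-0.0006  0.0001  0.0008] turn [ 0.    -0.001 -0.001] rows>= 0.0
```

```bash
python3 -m crank '[[-1,[0,0,0],[0,0,0]],[-1,[0,0,0],[0,0,0]],[-1,[0,0,0],[0,0,0]],[-1,[0,0,0],[0,0,0]],[-1,[0,0,0],[0,0,0]]]';python3 p.py .5500 -.2398 .025 -9.3;python3 -m crank '[[-1,[0,0,-0.03],[0,0,0]],[-1,[0,0,-0.04],[0,0,-0.05]],[-1,[0,0,-0.05],[0,0,-0.1]],[-1,[-0.03,0,0],[0,0,-0.16]],[-1,[-0.04,0,0],[0,0,0]]]';python3 p.py .4308 -.2578 .1 8.5
```

```text
t: 19.68
position: [0.5508, -0.2399, 0.0262]
tool_rot: [0.0, 0.997, -0.081, 0.001]
contact_force: [-0.3, -0.0, -0.6]
width: 0.662
t 19.68 pos [ 0.5508 -0.2399  0.0262] yaw -9.34 w 0.662 F [-0.3 -0.  -0.6]
shift [-0.0008  0.0001  0.0012] turn [ 0.    -0.002 -0.001] rows>= 0.0
t: 20.3
position: [0.4808, -0.2452, 0.148]
tool_rot: [-0.0, 0.997, 0.079, -0.0]
contact_force: [-0.3, 0.7, -0.7]
width: 0.663
t 20.3 pos [ 0.4808 -0.2452  0.148 ] yaw 9.08 w 0.663 F [-0.3  0.7 -0.7]
shift [-0.0513  0.0045  0.048 ] turn [-0.     0.001  0.01 ] rows>= 0.8
```

```bash
python3 -m crank '[[-1,[-0.026,0.002,0.01],[0,0,0]],[-1,[-0.025,0.002,0.01],[0,0,0.01]],[-1,[0,0,0.01],[0,0,0]],[-1,[0,0,0],[0,0,0]],[-1,[0,0,0],[0,0,0]]]';python3 p.py .431 -.258 .08 8.5
```

```text
t: 20.92
position: [0.4282, -0.2573, 0.1179]
tool_rot: [-0.0, 0.997, 0.074, 0.0]
contact_force: [0.4, 0.3, -0.4]
width: 0.662
t 20.93 pos [ 0.4282 -0.2573  0.1179] yaw 8.45 w 0.662 F [ 0.4  0.3 -0.4]
shift [0.0027 0.0011 0.0379] turn [-0.    -0.001 -0.001] rows>= 0.6
```

```bash
python3 -m crank '[[-1,[0.0025,0.001,0.02],[0,0,0]],[-1,[0,0,0.01],[0,0,0]],[-1,[0,0,0],[0,0,0]],[-1,[0,0,0],[0,0,0]]]';python3 p.py .431 -.258 .074 8.5
python3 - <<'E'
from h import *
s=imaging.grab_frame('side');crop(s,275,290,60,45,'pics/s11.png')
E
```

```text
t: 21.42
position: [0.4344, -0.258, 0.0885]
tool_rot: [0.001, 0.997, 0.075, 0.002]
contact_force: [-0.6, -0.9, -2.1]
width: 0.669
t 21.43 pos [ 0.4344 -0.258   0.0885] yaw 8.59 w 0.669 F [-0.6 -0.9 -2.1]
shift [-0.0034 -0.0005  0.0145] turn [ 0.002 -0.004  0.002] rows>= 0.2
```

View pics/s11.png

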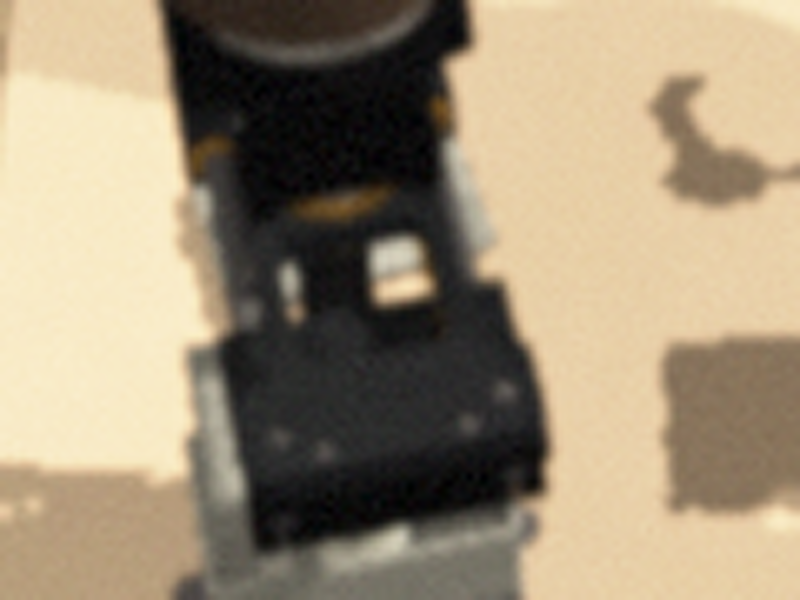

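```bash
python3 -m crank '[[-1,[-0.0035,-0.0005,0.01],[0.002,-0.004,0]],[-1,[0,0,0],[0,0,0]],[-1,[0,0,0],[0,0,0]],[-1,[0,0,0],[0,0,0]]]';python3 p.py .431 -.258 .073 8.5
```

```text
t: 21.98
position: [0.4309, -0.2582, 0.0787]
tool_rot: [0.0, 0.997, 0.075, 0.001]
contact_force: [-0.6, -0.3, -0.9]
width: 0.662
t 21.98 pos [ 0.4309 -0.2582  0.0787] yaw 8.59 w 0.662 F [-0.6 -0.3 -0.9]
shift [ 0.0001 -0.0002  0.0057] turn [ 0.    -0.002  0.002] rows>= 0.1
```

```bash
python3 -m crank '[[-1,[0,0,0.006],[0,0,0]],[-1,[0,0,0],[0,0,0]]]';python3 p.py .431 -.258 .0662 8.5;python3 -m crank '[[-1,[0,0,0.004],[0,0,0]],[-1,[0,0,0],[0,0,0]]]';python3 p.py .431 -.258 .0662 8.5
```

```text
t: 22.22
position: [0.431, -0.2582, 0.0725]
tool_rot: [0.0, 0.997, 0.075, 0.001]
contact_force: [1.3, 0.9, -1.0]
width: 0.663
t 22.23 pos [ 0.431  -0.2582  0.0725] yaw 8.58 w 0.663 F [ 1.3  0.9 -1. ]
shift [ 0.     -0.0002  0.0063] turn [ 0.    -0.002  0.001] rows>= 0.1
t: 22.48
position: [0.431, -0.2582, 0.0681]
tool_rot: [0.0, 0.997, 0.075, 0.001]
contact_force: [-0.5, 1.5, -1.8]
width: 0.66
t 22.48 pos [ 0.431  -0.2582  0.0681] yaw 8.59 w 0.66 F [-0.5  1.5 -1.8]
shift [ 0.     -0.0002  0.0019] turn [ 0.    -0.002  0.002] rows>= 0.0
```

Slid in without contact. I'll press it home and release.

```bash
python3 -m crank '[[-1,[0,0,0.003],[0,0,0]],[-1,[0,0,0],[0,0,0]]]';python3 p.py .431 -.258 .0662 8.5;python3 -m crank '[[1,[0,0,0],[0,0,0]],[1,[0,0,0],[0,0,0]],[1,[0,0,0],[0,0,0]],[1,[0,0,-0.02],[0,0,0]],[1,[0,0,-0.05],[0,0,0]]]';python3 -m crank '[[1,[0.01,-0.06,-0.03],[0,0,0]],[1,[0.01,-0.06,-0.02],[0,0,0]],[1,[0.01,-0.06,0],[0,0,0]],[1,[0.01,-0.06,0],[0,0,0]],[1,[0.01,-0.06,0],[0,0,0]]]'
python3 - <<'E'
from h import *
s=imaging.grab_frame('side');crop(s,275,300,60,45,'pics/s12.png')
t=imaging.grab_frame('top');crop(t,400,225,32,24,'pics/t12.png')
d=fit('top',t,(392,212,424,258),.051,op=3);d.pop('uv');print(d)
E
python3 p.py .4284 .1577 .14 4.3
```

```text
t: 22.72
position: [0.4318, -0.2584, 0.0662]
tool_rot: [0.001, 0.997, 0.075, 0.001]
contact_force: [-0.3, -1.2, -0.8]
width: 0.668
t 22.73 pos [ 0.4318 -0.2584  0.0662] yaw 8.63 w 0.668 F [-0.3 -1.2 -0.8]
shift [-0.0007 -0.0005  0.    ] turn [ 0.001 -0.003  0.002] rows>= 0.0
t: 23.35
position: [0.4291, -0.2577, 0.1338]
tool_rot: [-0.001, 0.997, 0.075, -0.003]
contact_force: [1.1, -0.2, 0.8]
width: 0.991
t: 23.98
position: [0.4382, 0.0452, 0.188]
tool_rot: [-0.001, 0.998, 0.07, 0.004]
contact_force: [1.4, -1.2, -0.1]
width: 1.001
{'cen': array([ 0.4295, -0.2554]), 'rect': array([ 0.4282, -0.2554]), 'size': array([102.4,  71. ]), 'yaw': 9.1, 'sat': 0.19}
t 24.07 pos [0.4389 0.0481 0.1881] yaw 8.55 w 1.001 F [-0.1 -0.5  0.2]
shift [ 0.0055 -0.1099  0.0483] turn [-0.002 -0.008  0.074] rows>= 1.8
```

View pics/s12.png

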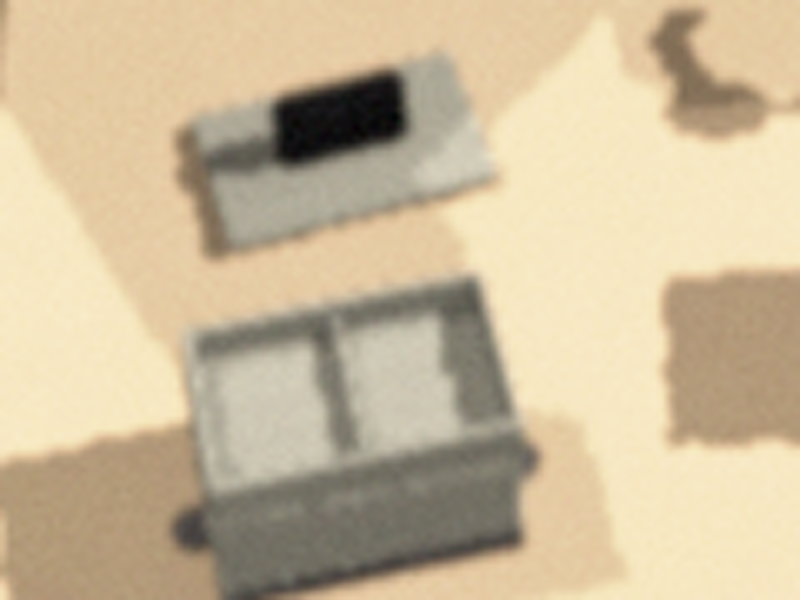

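View pics/t12.png

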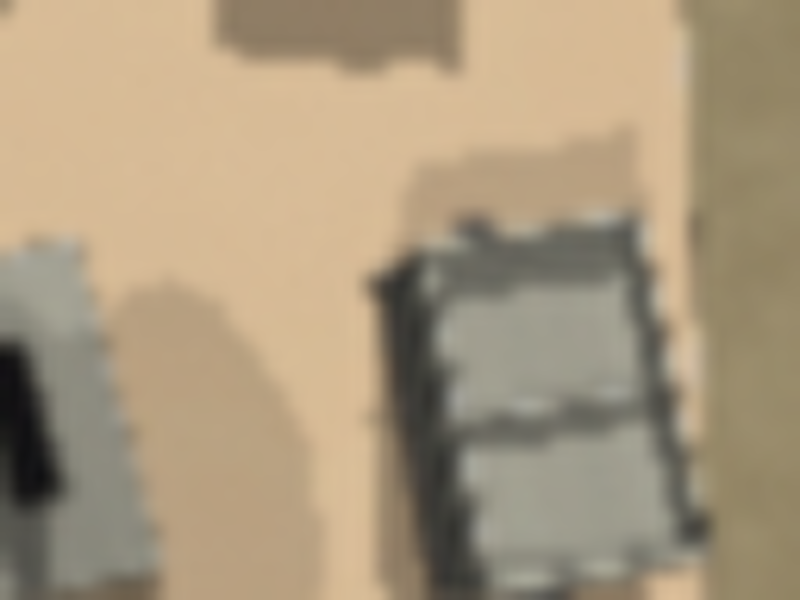

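Tier_two is seated flush, with the walls continuous at side crop (365,500). Next is the four-compartment tray.

```bash
python3 -m crank '[[1,[0.002,-0.055,0],[0,-0.008,0.074]],[1,[0,-0.055,0.02],[0,0,0]],[1,[0,0,0.02],[0,0,0]],[1,[0,0,0],[0,0,0]]]';python3 p.py .4284 .1577 .1 4.3
```

```text
t: 24.58
position: [0.4287, 0.1608, 0.1477]
tool_rot: [-0.001, 0.999, 0.036, 0.001]
contact_force: [-0.1, 0.1, 0.4]
width: 0.999
t 24.57 pos [0.4287 0.1608 0.1477] yaw 4.18 w 0.999 F [-0.1  0.1  0.4]
shift [-0.0006  0.0032  0.0477] turn [-0.002 -0.001 -0.002] rows>= 0.8
```

```bash
python3 -m crank '[[1,[0,0.003,0.03],[0,0,0]],[1,[0,0,0.03],[0,0,0]],[1,[0,0,0.02],[0,0,0]],[1,[0,0,0],[0,0,0]],[1,[0,0,0],[0,0,0]]]';python3 p.py .4284 .1577 .026 4.3
python3 - <<'E'
from h import *
s=imaging.grab_frame('side');crop(s,265,195,48,36,'pics/s13.png')
E
```

```text
t: 25.2
position: [0.4334, 0.1563, 0.0705]
tool_rot: [-0.003, 0.999, 0.034, 0.005]
contact_force: [0.1, -0.3, -0.2]
width: 0.998
t 25.2 pos [0.4334 0.1563 0.0705] yaw 3.92 w 0.998 F [ 0.1 -0.3 -0.2]
shift [-0.0053 -0.0015  0.0444] turn [-0.006 -0.009 -0.007] rows>= 0.7
```

View pics/s13.png

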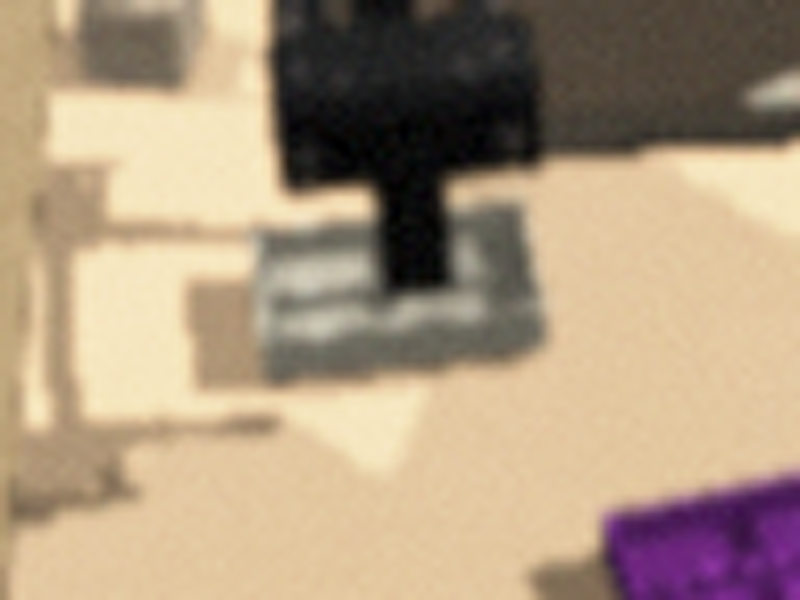

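```bash
python3 -m crank '[[1,[-0.0055,-0.0015,0.02],[-0.006,-0.009,-0.007]],[1,[0,0,0.01],[0,0,0]],[1,[0,0,0],[0,0,0]],[1,[0,0,0],[0,0,0]]]';python3 p.py .4284 .1577 .0255 4.3
```

```text
t: 25.75
position: [0.4307, 0.1591, 0.0436]
tool_rot: [-0.003, 0.999, 0.038, 0.004]
contact_force: [1.0, -0.3, -0.2]
width: 0.997
t 25.75 pos [0.4307 0.1591 0.0436] yaw 4.34 w 0.997 F [ 1.  -0.3 -0.2]
shift [-0.0025  0.0013  0.018 ] turn [-0.005 -0.008  0.001] rows>= 0.3
```

```bash
python3 -m crank '[[1,[-0.0025,0.0013,0.012],[-0.005,-0.008,0]],[1,[0,0,0.004],[0,0,0]],[1,[0,0,0],[0,0,0]],[1,[0,0,0],[0,0,0]]]';python3 p.py .4284 .1577 .0255 4.3
```

```text
t: 26.25
position: [0.4287, 0.1579, 0.027]
tool_rot: [-0.0, 0.999, 0.038, 0.0]
contact_force: [0.5, 0.3, -0.2]
width: 0.999
t 26.25 pos [0.4287 0.1579 0.027 ] yaw 4.33 w 0.999 F [ 0.5  0.3 -0.2]
shift [-0.0003  0.0001  0.0015] turn [-0.    -0.     0.001] rows>= 0.0
```

```bash
python3 -m crank '[[-1,[0,0,0],[0,0,0]],[-1,[0,0,0],[0,0,0]],[-1,[0,0,0],[0,0,0]],[-1,[0,0,0],[0,0,0]],[-1,[0,0,0],[0,0,0]]]';python3 p.py .4284 .1577 .0255 4.3;python3 -m crank '[[-1,[0,0,-0.04],[0,0,0]],[-1,[0,0,-0.05],[0,0,0]],[-1,[0,0,-0.05],[0,0,0]],[-1,[-0.005,0.055,0],[0,0,-0.07]],[-1,[-0.008,0.055,0],[0,0,0]]]';python3 -m crank '[[-1,[-0.008,0.06,0],[0,0,0]],[-1,[-0.008,0.06,0],[0,0,0]],[-1,[-0.008,0.06,0],[0,0,0]],[-1,[-0.008,0.06,0],[0,0,0]],[-1,[-0.008,0.05,0],[0,0,0]]]';python3 p.py .431 -.258 .13 8.5
```

```text
t: 26.88
position: [0.4289, 0.158, 0.0274]
tool_rot: [-0.0, 0.999, 0.038, 0.001]
contact_force: [0.9, -0.8, -1.6]
width: 0.664
t 26.88 pos [0.4289 0.158  0.0274] yaw 4.34 w 0.664 F [ 0.9 -0.8 -1.6]
shift [-0.0005  0.0003  0.0019] turn [-0.001 -0.001  0.001] rows>= 0.0
t: 27.5
position: [0.4286, 0.0473, 0.1718]
tool_rot: [0.001, 0.997, 0.077, 0.001]
contact_force: [-0.2, 0.0, -1.5]
width: 0.667
t: 28.12
position: [0.4326, -0.254, 0.1724]
tool_rot: [-0.0, 0.997, 0.079, 0.002]
contact_force: [0.9, -0.3, -1.0]
width: 0.662
t 28.12 pos [ 0.4326 -0.254   0.1724] yaw 9.03 w 0.662 F [ 0.9 -0.3 -1. ]
shift [-0.0024  0.0036  0.0424] turn [ 0.    -0.004  0.009] rows>= 0.7
```

```bash
python3 -m crank '[[-1,[-0.0025,0.0036,0.02],[0,-0.004,0.009]],[-1,[0,0,0.02],[0,0,0]],[-1,[0,0,0],[0,0,0]],[-1,[0,0,0],[0,0,0]]]';python3 p.py .4307 -.258 .1 8.5
```

```text
t: 28.62
position: [0.4294, -0.2621, 0.1308]
tool_rot: [-0.0, 0.998, 0.07, -0.0]
contact_force: [0.6, 0.4, -0.9]
width: 0.665
t 28.62 pos [ 0.4294 -0.2621  0.1308] yaw 8.02 w 0.665 F [ 0.6  0.4 -0.9]
shift [ 0.0018 -0.0039  0.0308] turn [-0.     0.001 -0.008] rows>= 0.5
```

```bash
python3 -m crank '[[-1,[0.001,-0.0039,0.015],[0,0,-0.008]],[-1,[0,0,0.01],[0,0,0]],[-1,[0,0,0],[0,0,0]],[-1,[0,0,0],[0,0,0]]]';python3 p.py .4307 -.258 .094 8.5
```

```text
t: 29.12
position: [0.4322, -0.2579, 0.1083]
tool_rot: [0.001, 0.997, 0.075, 0.002]
contact_force: [0.1, -0.2, -0.4]
width: 0.663
t 29.12 pos [ 0.4322 -0.2579  0.1083] yaw 8.64 w 0.663 F [ 0.1 -0.2 -0.4]
shift [-0.0016 -0.0001  0.0143] turn [ 0.003 -0.005  0.002] rows>= 0.2
```

```bash
python3 -m crank '[[-1,[-0.0016,0,0.012],[0.003,-0.005,0]],[-1,[0,0,0],[0,0,0]],[-1,[0,0,0],[0,0,0]]]';python3 p.py .4307 -.258 .092 8.5
python3 - <<'E'
from h import *
s=imaging.grab_frame('side');crop(s,275,285,60,45,'pics/s14.png')
E
```

```text
t: 29.5
position: [0.431, -0.2583, 0.0962]
tool_rot: [-0.0, 0.997, 0.075, 0.0]
contact_force: [0.1, -0.2, -1.1]
width: 0.663
t 29.5 pos [ 0.431  -0.2583  0.0962] yaw 8.63 w 0.663 F [ 0.1 -0.2 -1.1]
shift [-0.0003 -0.0004  0.0042] turn [-0.    -0.001  0.002] rows>= 0.1
```

View pics/s14.png

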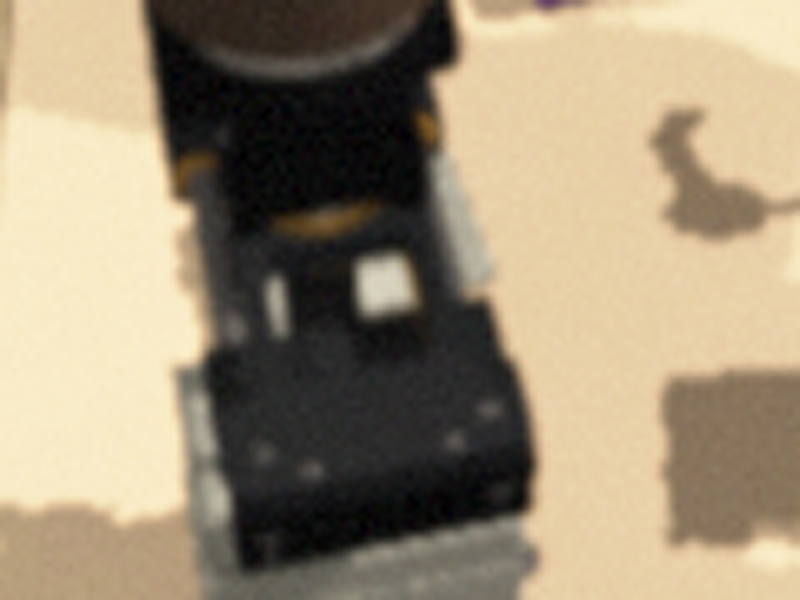

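Aligned at the left end. I'll lower it.

```bash
python3 -m crank '[[-1,[0,0,0.005],[0,0,0]],[-1,[0,0,0],[0,0,0]]]';python3 p.py .4307 -.258 .0854 8.5;python3 -m crank '[[-1,[0,0,0.003],[0,0,0]],[-1,[0,0,0],[0,0,0]]]';python3 p.py .4307 -.258 .0854 8.5
```

```text
t: 29.8
position: [0.4308, -0.2583, 0.0908]
tool_rot: [-0.0, 0.997, 0.075, 0.0]
contact_force: [-0.6, 0.3, -1.0]
width: 0.662
t 29.8 pos [ 0.4308 -0.2583  0.0908] yaw 8.62 w 0.662 F [-0.6  0.3 -1. ]
shift [-0.0001 -0.0003  0.0054] turn [-0.    -0.     0.002] rows>= 0.1
t: 30.05
position: [0.4309, -0.2583, 0.0876]
tool_rot: [-0.0, 0.997, 0.075, 0.0]
contact_force: [1.2, 0.0, -0.3]
width: 0.66
t 30.05 pos [ 0.4309 -0.2583  0.0876] yaw 8.62 w 0.66 F [ 1.2  0.  -0.3]
shift [-0.0002 -0.0003  0.0022] turn [-0.    -0.001  0.002] rows>= 0.0
```

```bash
python3 -m crank '[[-1,[0,0,0.003],[0,0,0]],[-1,[0,0,0],[0,0,0]]]';python3 p.py .4307 -.258 .0854 8.5;python3 -m crank '[[-1,[0,0,0.002],[0,0,0]],[-1,[0,0,0],[0,0,0]]]';python3 p.py .4307 -.258 .0854 8.5
```

```text
t: 30.3
position: [0.4315, -0.2585, 0.0854]
tool_rot: [0.0, 0.997, 0.075, 0.001]
contact_force: [1.0, -1.4, 0.3]
width: 0.667
t 30.3 pos [ 0.4315 -0.2585  0.0854] yaw 8.66 w 0.667 F [ 1.  -1.4  0.3]
shift [-0.0007 -0.0006  0.    ] turn [ 0.001 -0.002  0.003] rows>= 0.0
t: 30.55
position: [0.4318, -0.2585, 0.0857]
tool_rot: [0.001, 0.997, 0.076, 0.001]
contact_force: [-0.3, 0.0, -0.9]
width: 0.664
t 30.55 pos [ 0.4318 -0.2585  0.0857] yaw 8.7 w 0.664 F [-0.3  0.  -0.9]
shift [-0.0011 -0.0007  0.0003] turn [ 0.001 -0.002  0.003] rows>= 0.0
```

```bash
python3 -m crank '[[1,[0,0,0],[0,0,0]],[1,[0,0,0],[0,0,0]],[1,[0,0,0],[0,0,0]],[1,[0,0,-0.02],[0,0,0]],[1,[0,0,-0.05],[0,0,0]]]';python3 -m crank '[[1,[0.01,-0.06,-0.01],[0,0,-0.09]],[1,[0.01,-0.06,0],[0,0,0]],[1,[0,0,0],[0,0,0]]]'
python3 - <<'E'
from h import *
s=imaging.grab_frame('side');crop(s,275,285,72,54,'pics/s15.png')
E
python3 p.py .4281 -.1253 .1 13.7
```

```text
t: 31.18
position: [0.429, -0.2578, 0.1525]
tool_rot: [-0.001, 0.997, 0.076, -0.004]
contact_force: [1.1, -0.7, 0.2]
width: 0.994
t: 31.55
position: [0.4286, -0.1346, 0.1668]
tool_rot: [-0.0, 0.993, 0.121, 0.001]
contact_force: [0.8, -1.4, 0.3]
width: 0.998
t 31.6 pos [ 0.4289 -0.1359  0.1668] yaw 13.75 w 1.001 F [0.1 0.2 0.6]
shift [ 0.0016 -0.0106  0.0668] turn [ 0.001 -0.002  0.001] rows>= 1.1
```

View pics/s15.png

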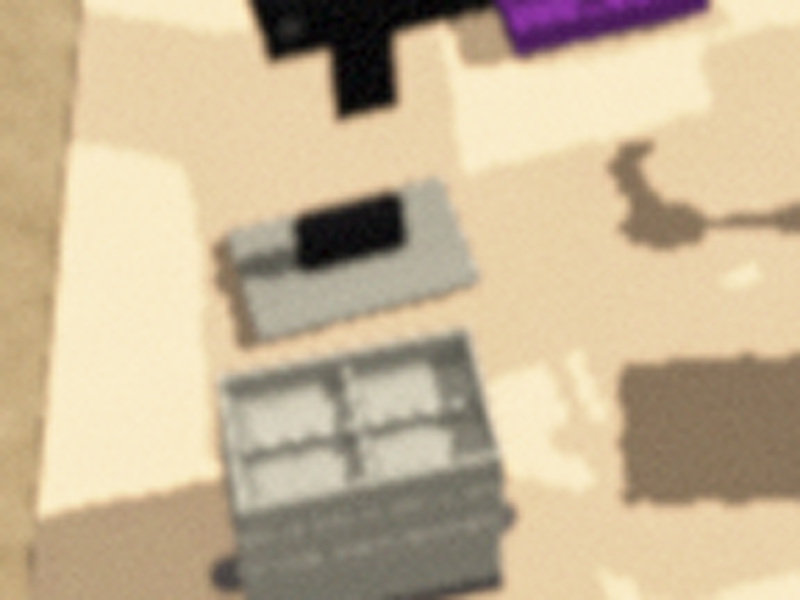

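All trays are flush. Next is the lid. I'll keep the TCP at about 0.034 so the gripper body clears the 80 mm stack.

```bash
python3 -m crank '[[0,[0.001,-0.0106,0.03],[0,0,0]],[0,[0,0,0.03],[0,0,0]],[0,[0,0,0.02],[0,0,0]],[0,[0,0,0],[0,0,0]],[0,[0,0,0],[0,0,0]]]';python3 p.py .4281 -.1253 .034 13.7
python3 - <<'E'
from h import *
s=imaging.grab_frame('side');crop(s,270,270,60,45,'pics/s16.png')
E
```

```text
t: 32.22
position: [0.4293, -0.1291, 0.085]
tool_rot: [0.001, 0.993, 0.117, 0.002]
contact_force: [0.1, -0.1, 0.7]
width: 0.54
t 32.23 pos [ 0.4293 -0.1291  0.085 ] yaw 13.44 w 0.54 F [ 0.1 -0.1  0.7]
shift [-0.0005 -0.0041  0.051 ] turn [ 0.002 -0.004 -0.005] rows>= 0.8
```

View pics/s16.png

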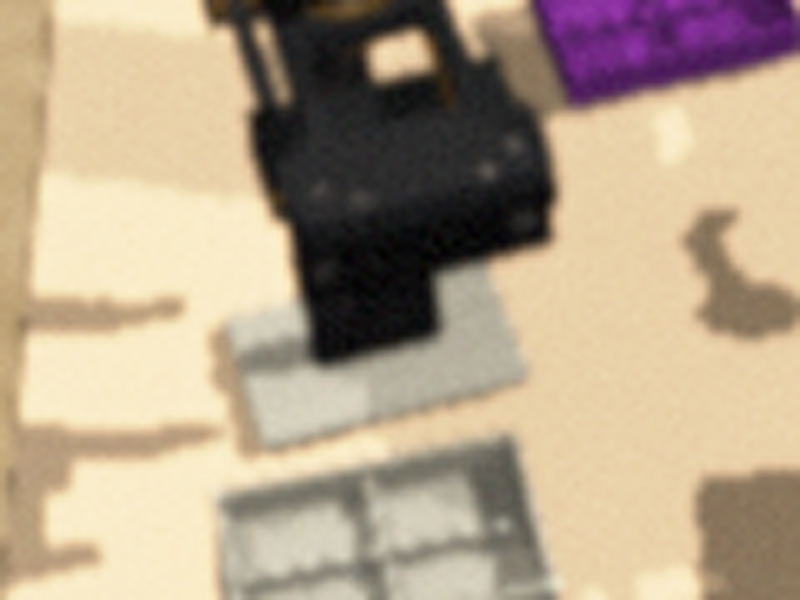

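```bash
python3 -m crank '[[0,[-0.001,-0.0041,0.02],[0.002,-0.004,-0.005]],[0,[0,0,0.01],[0,0,0]],[0,[0,0,0],[0,0,0]],[0,[0,0,0],[0,0,0]]]';python3 p.py .4281 -.1253 .034 13.7
```

```text
t: 32.78
position: [0.4304, -0.126, 0.0575]
tool_rot: [0.0, 0.993, 0.119, 0.004]
contact_force: [0.2, 0.3, 0.5]
width: 0.502
t 32.77 pos [ 0.4304 -0.126   0.0575] yaw 13.69 w 0.502 F [0.2 0.3 0.5]
shift [-0.0022 -0.0012  0.0235] turn [ 0.002 -0.008 -0.   ] rows>= 0.4
```

```bash
python3 -m crank '[[0,[-0.0025,-0.001,0.012],[0.002,-0.008,0]],[0,[0,0,0.009],[0,0,0]],[0,[0,0,0],[0,0,0]],[0,[0,0,0],[0,0,0]]]';python3 p.py .4281 -.1253 .034 13.7
```

```text
t: 33.28
position: [0.4281, -0.1256, 0.0356]
tool_rot: [-0.0, 0.993, 0.119, 0.0]
contact_force: [0.3, 0.9, 0.5]
width: 0.501
t 33.27 pos [ 0.4281 -0.1256  0.0356] yaw 13.7 w 0.501 F [0.3 0.9 0.5]
shift [ 0.0001 -0.0003  0.0016] turn [ 0. -0.  0.] rows>= 0.0
```

```bash
python3 -m crank '[[0,[0,0,0.003],[0,0,0]],[-1,[0,0,0],[0,0,0]],[-1,[0,0,0],[0,0,0]],[-1,[0,0,0],[0,0,0]],[-1,[0,0,0],[0,0,0]]]';python3 -m crank '[[-1,[0,0,0],[0,0,0]],[-1,[0,0,0],[0,0,0]]]';python3 p.py .4281 -.1253 .034 13.7;python3 -m crank '[[-1,[0,0,-0.04],[0,0,0]],[-1,[0,0,-0.05],[0,0,0]],[-1,[0,0,-0.05],[0,0,0]],[-1,[0,0,0],[0,0,0]]]';python3 p.py .431 -.258 .15 8.6
python3 - <<'E'
from h import *
s=imaging.grab_frame('side');crop(s,270,230,80,60,'pics/s17.png')
E
```

```text
t: 33.9
position: [0.4285, -0.1255, 0.0328]
tool_rot: [0.0, 0.993, 0.119, 0.001]
contact_force: [-0.8, 0.4, -0.3]
width: 0.137
t: 34.15
position: [0.4285, -0.1255, 0.0328]
tool_rot: [0.0, 0.993, 0.119, 0.001]
contact_force: [0.4, 0.4, -0.6]
width: 0.138
t 34.15 pos [ 0.4285 -0.1255  0.0328] yaw 13.7 w 0.138 F [ 0.4  0.4 -0.6]
shift [-0.0004 -0.0003 -0.0012] turn [ 0.    -0.002  0.   ] rows>= 0.0
t: 34.65
position: [0.4274, -0.1256, 0.1757]
tool_rot: [-0.0, 0.993, 0.119, -0.001]
contact_force: [-0.1, 0.4, -1.0]
width: 0.135
t 34.65 pos [ 0.4274 -0.1256  0.1757] yaw 13.68 w 0.135 F [-0.1  0.4 -1. ]
shift [-0.0277  0.1296  0.0257] turn [-0.001  0.003  0.089] rows>= 2.1
```

View pics/s17.png

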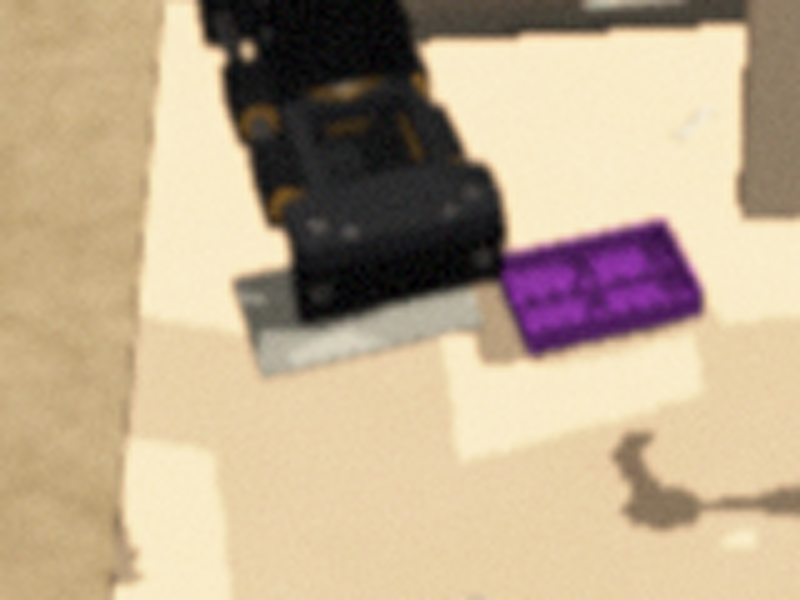

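```bash
python3 -c "
from h import *
print((proj('side',box(.4274-.0004,-.1256,13.7,.1757-.0328+.008))-[190,170])*5)
print((proj('side',box(.4274-.0004,-.1256,13.7,.1757-.0328+.004))-[190,170])*5)"
python3 -m crank '[[-1,[-0.014,0.06,0],[0,0,0.05]],[-1,[-0.01,0.06,0],[0,0,0.04]],[-1,[0,0,0.01],[0,0,0]],[-1,[0,0,0.01],[0,0,0]],[-1,[0,0,0],[0,0,0]]]';python3 p.py .4307 -.2583 .13 8.6
```

```text
[[261.75150871 372.82564893]
 [230.12528825 275.12637385]
 [445.11924425 226.17208408]
 [485.63197583 319.20393526]]
[[262.77029761 380.06830529]
 [231.18788687 282.3239979 ]
 [445.56795001 233.33055447]
 [485.98499108 326.41789384]]
t: 35.33
position: [0.423, -0.2477, 0.1446]
tool_rot: [-0.004, 0.997, 0.074, -0.011]
contact_force: [-0.4, -0.0, -1.4]
width: 0.136
t 35.33 pos [ 0.423  -0.2477  0.1446] yaw 8.51 w 0.136 F [-0.4 -0.  -1.4]
shift [0.0064 0.0117 0.0144] turn [-0.009  0.021 -0.002] rows>= 0.2
```

```bash
python3 -m crank '[[-1,[0.0064,0.0117,0],[-0.009,0.021,0]],[-1,[0,0,0],[0,0,0]],[-1,[0,0,0],[0,0,0]]]';python3 p.py .4312 -.2583 .118 8.6
```

```text
t: 35.7
position: [0.4324, -0.2573, 0.1447]
tool_rot: [0.0, 0.997, 0.076, 0.001]
contact_force: [0.3, 0.0, -0.6]
width: 0.134
t 35.7 pos [ 0.4324 -0.2573  0.1447] yaw 8.74 w 0.134 F [ 0.3  0.  -0.6]
shift [-0.0013  0.0008  0.0267] turn [ 0.001 -0.001  0.002] rows>= 0.4
```

```bash
python3 -m crank '[[-1,[-0.0013,0.0008,0.012],[0,0,0]],[-1,[0,0,0.006],[0,0,0]],[-1,[0,0,0],[0,0,0]],[-1,[0,0,0],[0,0,0]]]';python3 p.py .4312 -.2583 .116 8.6;python3 - <<'E'
from h import *
s=imaging.grab_frame('side');crop(s,270,280,60,45,'pics/s18.png')
E
```

```text
t: 36.2
position: [0.431, -0.258, 0.1255]
tool_rot: [0.0, 0.997, 0.076, 0.001]
contact_force: [0.4, -0.5, -1.3]
width: 0.133
t 36.2 pos [ 0.431  -0.258   0.1255] yaw 8.77 w 0.133 F [ 0.4 -0.5 -1.3]
shift [0.0001 0.0003 0.0095] turn [ 0.001 -0.002  0.003] rows>= 0.2
```

View pics/s18.png

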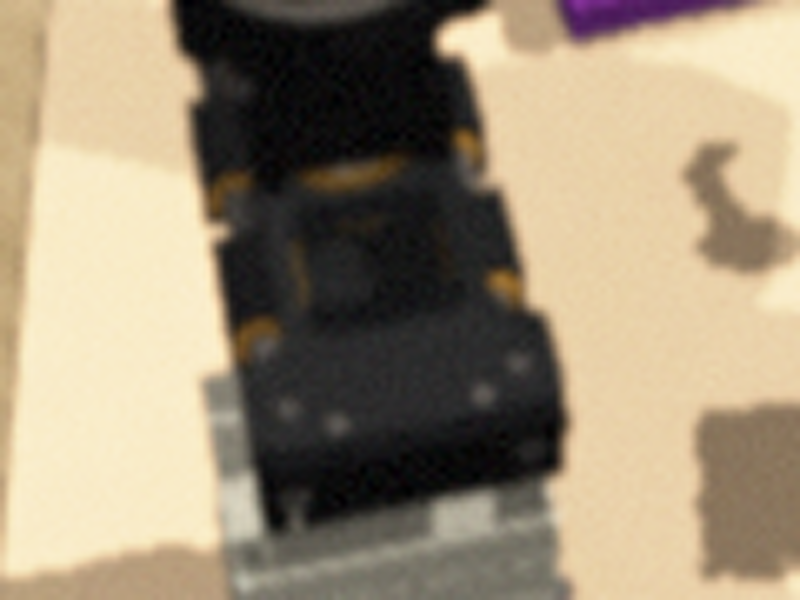

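```bash
python3 -m crank '[[-1,[0,0.0003,0.009],[0,0,0.003]],[-1,[0,0,0],[0,0,0]],[-1,[0,0,0],[0,0,0]]]';python3 p.py .4312 -.2583 .1088 8.6;python3 -m crank '[[-1,[0,0,0.004],[0,0,0]],[-1,[0,0,0],[0,0,0]]]';python3 p.py .4312 -.2583 .1088 8.6
```

```text
t: 36.62
position: [0.4312, -0.2584, 0.1161]
tool_rot: [0.0, 0.997, 0.075, 0.001]
contact_force: [0.5, -0.4, -1.0]
width: 0.133
t 36.62 pos [ 0.4312 -0.2584  0.1161] yaw 8.58 w 0.133 F [ 0.5 -0.4 -1. ]
shift [-0.0001 -0.0001  0.0073] turn [ 0.001 -0.002 -0.   ] rows>= 0.1
t: 36.88
position: [0.4313, -0.2584, 0.1119]
tool_rot: [0.0, 0.997, 0.075, 0.001]
contact_force: [-0.3, -0.1, -2.1]
width: 0.134
t 36.88 pos [ 0.4313 -0.2584  0.1119] yaw 8.58 w 0.134 F [-0.3 -0.1 -2.1]
shift [-0.0001 -0.0001  0.0031] turn [ 0.001 -0.002 -0.   ] rows>= 0.0
```

```bash
python3 -m crank '[[-1,[0,0,0.003],[0,0,0]],[-1,[0,0,0],[0,0,0]]]';python3 p.py .4312 -.2583 .1088 8.6;python3 -m crank '[[-1,[0,0,0.002],[0,0,0]],[-1,[0,0,0],[0,0,0]]]';python3 p.py .4312 -.2583 .1088 8.6
```

```text
t: 37.12
position: [0.4316, -0.2585, 0.109]
tool_rot: [0.0, 0.997, 0.075, 0.002]
contact_force: [-0.7, 0.3, -0.6]
width: 0.133
t 37.12 pos [ 0.4316 -0.2585  0.109 ] yaw 8.59 w 0.133 F [-0.7  0.3 -0.6]
shift [-0.0004 -0.0002  0.0002] turn [ 0.001 -0.003 -0.   ] rows>= 0.0
t: 37.38
position: [0.432, -0.2586, 0.1092]
tool_rot: [0.001, 0.997, 0.075, 0.002]
contact_force: [-0.3, -0.4, -1.3]
width: 0.134
t 37.38 pos [ 0.432  -0.2586  0.1092] yaw 8.65 w 0.134 F [-0.3 -0.4 -1.3]
shift [-0.0007 -0.0004  0.0004] turn [ 0.002 -0.003  0.001] rows>= 0.0
```

It has reached seated height, .109 against an expected .1088. I'll release and retreat.

```bash
python3 -m crank '[[0,[0,0,0],[0,0,0]],[0,[0,0,0],[0,0,0]],[0,[0,0,0],[0,0,0]],[0,[0,0,-0.02],[0,0,0]],[0,[0,0,-0.05],[0,0,0]]]';python3 -m crank '[[0,[0.0,-0.06,-0.03],[0,0,0]],[0,[0,-0.06,0],[0,0,0]],[0,[0,-0.06,0],[0,0,0]],[0,[0,-0.06,0],[0,0,0]],[0,[0,0,0],[0,0,0]]]';python3 - <<'E'
from h import *
s=imaging.grab_frame('side');crop(s,270,285,60,45,'pics/s19.png')
cv2.imwrite('pics/s19f.png',s[:,:,::-1])
t=imaging.grab_frame('top');crop(t,405,230,32,24,'pics/t19.png')
print(readout.read_state()['position'])
E
```

```text
t: 38.0
position: [0.4293, -0.2578, 0.1763]
tool_rot: [-0.001, 0.997, 0.075, -0.003]
contact_force: [1.5, 1.0, 0.4]
width: 0.487
t: 38.62
position: [0.3974, -0.019, 0.2098]
tool_rot: [-0.0, 0.997, 0.074, 0.003]
contact_force: [0.3, 0.1, -0.1]
width: 0.501
[ 0.39768488 -0.02164897  0.20949118]
```

View pics/s19.png

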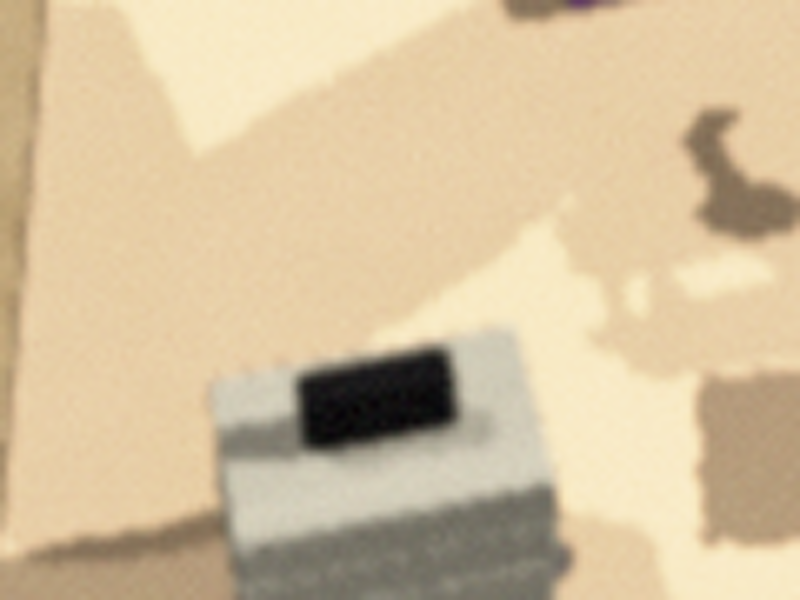

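View pics/s19f.png

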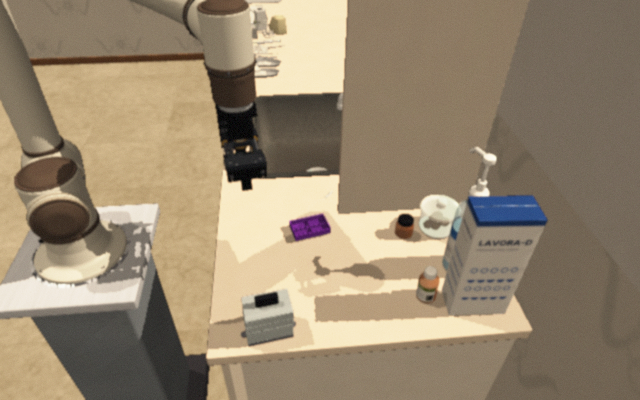

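View pics/t19.png

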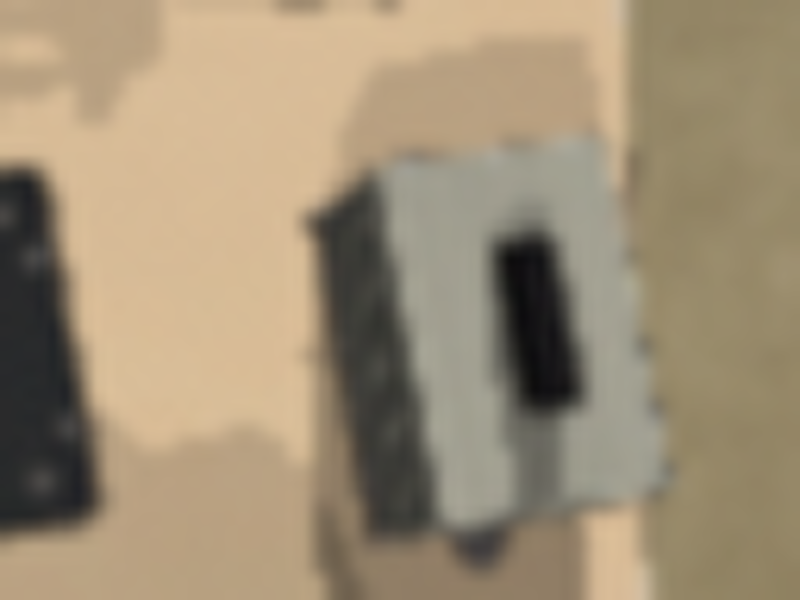

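The lid lies flat and flush on the stack: side full-frame (267,300), top crop (530,320). The bystanders and the purple tray sit at their original pixels. I'll hand it in.

```bash
python3 -m crank '[[0,[0,0,0],[0,0,0]],[0,[0,0,0],[0,0,0]]]'; python3 -c "
from workcell import order; print(order.finish_job())"
```

```text
t: 38.98
position: [0.3978, -0.0237, 0.2091]
tool_rot: [0.0, 0.998, 0.07, 0.002]
contact_force: [0.2, -0.5, -0.4]
width: 0.501
the job is handed in; nothing more can be done
None
```

I packed the kit in the asked order — tall tray on the base, glass dish, two-compartment tray, four-compartment tray, lid — and handed it in at about 39 s of the 144 s. The hand-in reports no verdict.

**Seating:** At release, the tool height for each part was within about 0.5 mm of the expected seated height. The wrist force stayed within about 2 N throughout. The dish was seen standing upright mid-tray before it was covered.

**Last pictures:** The stack is flush and level, and the arm is clear of it. By eye, the amber bottle, the jar and the purple look-alike sit at their starting pixels in the side view. I did not check the file block in the final pictures, but the arm never came near it.

**Disagreements:** The two cameras differed by about 2 mm in x, so I used their mean. Two automatic outline fits on the stack failed or were skewed (one side view, one top view), so for those I relied on the pictures and the seating heights.

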